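Stack the bowls away and latch the stock drawer

ROBOT

A 6-joint arm with a two-finger parallel gripper is mounted at the origin on the work surface. World frame = base frame: x ahead of the robot, y to its left, z up, the work surface at z = 0. Lengths are in m, angles in degrees, forces in N, time in s.
With the tool pointing down it reaches from about 0.4 to 0.825 m from the base axis. Payload 7 kg.
Tool frame: the origin (TCP) lies midway between the tips of the shut fingers; the grasp point (between the pads) lies 19 mm behind it; z points along the fingers, y is the line along which they close (so a half turn about z gives the same grasp; the last joint's range is limited). The gripper opens to 88 mm and grips with 3 to 60 N. Pads are 19 mm wide; open, the fingers measure 130 mm over their backs; the gripper's body (78 mm by 193 mm) begins 47 mm behind the grasp point.
Start: joints at [83.199, 20.546, 0.682, 0, -70.136, -16.507], TCP at [0.267, 0.62, 0.227] pointing down, gripper open.
Joint ranges: [-176.03, 176.03], [-82.01, 121.73], [-58.28, 71.71], [-173.87, 95.51], [-174.79, -0.11], [-173.66, 173.66]. Speed limits (degrees/s): [136.94, 136.94, 172.46, 180, 180, 180].

INTERFACE

Orientations are given as [roll, pitch, yaw] about the fixed x, y, z axes, in that order (R = Rz(yaw) Ry(pitch) Rx(roll)).
In Python, from plant import telemetry, viewer, workorder gives the robot as it stands. The module is installed in compiled form; this text tells all that it offers.
- The arm moves only by the tool carry_out, never from a script. Its argument "rows" is a list of rows, each a list of 6 numbers: the shift along the tool's x, y, z in m, then the turn, a rotation vector about the tool's x, y, z in rad. In form: [[tx, ty, tz, ax, ay, az], ...]. A call has 1 to 8 rows; each row is the pose to reach, as a shift and turn from the pose commanded when the call began, along the tool's axes at that moment; what a row does not reach only later rows make up. A row lasts 1/8 s, in which the tool goes at most 62.5 mm and 10.7 degrees, less where a joint would pass 70% of its speed; a pose out of reach is approached as far as the arm can. A call with a gripper value outside its range is refused whole. "grip" is the gripper's target within -1 to 1 (fully open at 1, half-way at 0, shut at -1), set as the call begins (left out, the last holds). The fingers move at their own pace and stop on an object; the grip force is fixed at half the most. Time passes only in rows, so rows that repeat a pose let the fingers close. It gives the time, the measured TCP pose, the force, the opening and the grip force at its end, in the units of the state.
- telemetry.get_obs(): the state, without advancing time (a new reading comes with each control period).
- viewer.snapshot(name): name is "scene" or "side" or "wrist"; returns the picture (384x512x3 uint8, red, green, blue); there is no depth.
- viewer.camera_info(name): a dict with "intrinsics" (3x3 intrinsics, pixels), "extrinsics" (4x4, takes a point from camera to world coordinates); the wrist camera has in their place "tool_from_camera" (4x4, takes a point from camera to tool coordinates, whose origin is the TCP and whose axes are the flange's). Camera axes: x right, y down, z forward; pixel columns grow to the right and rows downward; lengths in m; the calibration is good to about 2 mm. A picture is of the moment at which its call begins: read the wrist's pose just before it. camera_info takes no time and is no camera call.
- workorder.close_job(): hands the job in; it is judged then, once.
The state is a dict: "clock": time; "joint_pos": joint angles; "qvel": joint speeds; "tau": joint torques, N m; "tool_pos": TCP position; "orientation": TCP orientation; "force": force on the tool from outside, world axes, zero at the start; "moment": the same for the moment, N m; "opening": finger opening in m; "gripper_force": force on a finger pad.
Only numpy, scipy, OpenCV 4.12 (cv2) and the standard library are available. Lean on these libraries where they do the work, as an engineer would, in place of code of your own. Each camera call takes 0.05 s, during which the arm holds its last target. There are 200 camera calls.

TASK

The stall is closing, and the bowls left about the table belong in the stock drawer. Unlatch the drawer (pull the red-gripped latch on top up, turn its lip back over the parking slot and push it down home there) and then pull the drawer open by its handle; nest all the loose bowls, upright in one stack, into the bowl that stands in it. Then slide the drawer fully shut and, after that, lock it again: latch up, turned until its lip is in front of the drawer, and pushed fully home; leave the other souvenirs where they stand.

Things in the scene. Friction and masses are not known exactly. Their poses are not given: they have to be found in the camera images.
- unit: white stock unit (lowest step of the stall's display), 260 mm deep, 340 mm wide, flat top 176 mm above the table, with a drawer in its front. Fixed. Origin: on the table at the middle of the carcass's front; x points into the unit, away from the side where the drawer opens, z up. A clock, tile and small lamp up to 75 mm tall are fixed at the back of its top (190 mm and more behind the front).
- drawer (a joint): how far the drawer is pulled out, m: 0 fully shut, at most 0.2; slides along the unit's -x when opening, with about 2 N of friction (plus damping of 8 N per m/s); no spring. Shut and latched at the start.
- drawer_face (a point): middle of the top edge of the outer face of the drawer's front panel (moves with the drawer; axes as the unit's), 173 mm above the table. The panel is 340 mm wide and 16 mm thick; a round bar handle 120 mm long, 11 mm thick, is held 35 mm out from it (bar axis), 135 mm above the table.
- drawer_floor (a point): centre of the drawer's inner floor, 14 mm above the table (moves with the drawer; axes as the unit's). The drawer inside is 225 mm deep (x) and 260 mm wide (y); its side and back walls are 10 mm thick and reach 60 mm above the table. Shut, it goes in under a ceiling 158 mm above the table.
- latch_lift (a joint): how far the latch is pulled up, m: 0 fully home, 0.026 at its upper stop; about 3 N of friction plus 1.2 N weight, no spring: it stays where it is left. Home at the start. It can be turned only when lifted by more than about 0.016.
- latch_turn (a joint): turn of the latch, rad: 0 parked (lip in its slot in the unit's top), 1.4 at the stop, lip straight out in front of the drawer panel (so at the start); grows counter-clockwise from above; light friction (0.04 N m). It can be pushed home only near its ends: 0 to 0.09, or 1.25 to 1.4 with the drawer shut.
- latch_grip (a point): centre of the top face of the latch's red grip, on the turning axis, 45 mm behind the unit's front. The grip is an upright bar 60 mm long, 14 mm thick, 34 mm tall, standing on a steel arm 5 mm thick and 24 mm wide. The point's x axis runs along the grip, towards the lip; z up. Parked, x points 1.742 rad counter-clockwise from the unit's x.
- latch_lip (a point): middle of the lower edge of the latch's bent-down lip (24 mm wide, 5 mm thick), 66.5 mm from the turning axis; home, it hangs 16 mm below the unit's top.
- bowl0: hand-painted bowl, blue with white dots; stands in the drawer from the start, always there, out of sight while it is shut; the others go into it. All bowls alike: flaring wall 3 mm thick, 120 mm across the rim, 62 mm tall, foot 68 mm across, inner floor 18 mm above the underside, 220 g; nested, each sits 18 mm above the one below, with 2.5 mm side play. Origin: centre of the underside, z up. Pinch the rim.
- bowl1: hand-painted bowl, red with yellow dots; on the table at the start; may be absent (then the state gives None). All bowls alike: flaring wall 3 mm thick, 120 mm across the rim, 62 mm tall, foot 68 mm across, inner floor 18 mm above the underside, 220 g; nested, each sits 18 mm above the one below, with 2.5 mm side play. Origin: centre of the underside, z up. Pinch the rim.
- bowl2: hand-painted bowl, green with white dots; on the table at the start; may be absent (then the state gives None). All bowls alike: flaring wall 3 mm thick, 120 mm across the rim, 62 mm tall, foot 68 mm across, inner floor 18 mm above the underside, 220 g; nested, each sits 18 mm above the one below, with 2.5 mm side play. Origin: centre of the underside, z up. Pinch the rim.
- bowl3: hand-painted bowl, orange with blue dots; on the table at the start; may be absent (then the state gives None). All bowls alike: flaring wall 3 mm thick, 120 mm across the rim, 62 mm tall, foot 68 mm across, inner floor 18 mm above the underside, 220 g; nested, each sits 18 mm above the one below, with 2.5 mm side play. Origin: centre of the underside, z up. Pinch the rim.
- bowl4: hand-painted bowl, blue with yellow dots; on the table at the start; may be absent (then the state gives None). All bowls alike: flaring wall 3 mm thick, 120 mm across the rim, 62 mm tall, foot 68 mm across, inner floor 18 mm above the underside, 220 g; nested, each sits 18 mm above the one below, with 2.5 mm side play. Origin: centre of the underside, z up. Pinch the rim.
- mug_red: red mug, 76 mm wide (handle reaches 75 mm from its axis at +y), 90 mm tall; bystander, origin at the centre of its underside
- mug_blue: blue mug, 76 mm wide (handle reaches 75 mm from its axis at +y), 90 mm tall; bystander, origin at the centre of its underside
- gift_box: closed cardboard gift box 110 x 80 x 60 mm; bystander, origin at the centre of its underside
- brass_lamp: brass ornament, 72 mm wide, 120 mm tall; bystander, origin at the centre of its underside
- tile: painted tile lying flat, 100 x 100 x 10 mm; bystander, origin at the centre of its underside
- copper_pot: small copper jar, 68 mm wide, 85 mm tall; bystander, origin at the centre of its underside
Mind the look-alikes: they are no part of the job. Leave any purple look-alike of the bowl2 alone.

How it is judged (in metres and radians):
On the way, in this order (a step that is already met when the one before it is completed fails the run):
1. the drawer is unlatched: the latch pushed home in its parking slot (value of joint latch_turn below 0.2 rad and value of joint latch_lift below 0.004 m), for 0.2 s.
2. the drawer is pulled open by at least 12 cm (value of joint drawer above 0.12 m), for 0.2 s.
3. every bowl is nested upright in the bowl in the drawer, and let go (horizontal distance between each of bowl1, bowl2, bowl3, bowl4 and bowl0 below 0.008 m and angle between each of bowl1, bowl2, bowl3, bowl4, bowl0's own z axis and vertical below 0.1 rad and x of bowl0 in the frame of drawer_floor between -0.085 and 0.085 m and y of bowl0 in the frame of drawer_floor between -0.085 and 0.085 m and contact force between the fingers and bowl1 below 0.3 N and contact force between the fingers and bowl2 below 0.3 N and contact force between the fingers and bowl3 below 0.3 N and contact force between the fingers and bowl4 below 0.3 N), for 0.3 s.
4. the drawer is fully shut, the stack in it (value of joint drawer below 0.004 m), for 0.2 s.
5. with the drawer shut, the latch is pulled up and turned over the drawer's front (value of joint drawer below 0.004 m and value of joint latch_lift above 0.01 m and value of joint latch_turn above 1.1 rad), for 0.1 s.
6. the latch is pushed home with its lip in front of the drawer (value of joint each of drawer, latch_lift below 0.004 m and value of joint latch_turn above 1.1 rad), for 0.2 s.
At the end, for the whole second after the job is handed in: All bowls stand at rest in one upright stack (axes within 8 mm of the lowest bowl's, tilt under 0.1 rad) in the drawer; the drawer is shut to within 4 mm; the latch is turned past 1.1 rad and pushed home to within 4 mm (all of step 6 and horizontal distance between each of bowl1, bowl2, bowl3, bowl4 and bowl0 below 0.008 m and angle between each of bowl1, bowl2, bowl3, bowl4, bowl0's own z axis and vertical below 0.1 rad and x of bowl0 in the frame of drawer_floor between -0.085 and 0.085 m and y of bowl0 in the frame of drawer_floor between -0.085 and 0.085 m and linear speed of each of bowl0, bowl1, bowl2, bowl3, bowl4 below 0.03 m/s); the robot touches nothing.
It fails at once if another souvenir is shifted by more than 4 cm or tipped over (distance of any of mug_red, mug_blue, gift_box, brass_lamp, tile, copper_pot from where it was at the start of the episode above 0.04 m or angle between any of mug_red, mug_blue, gift_box, brass_lamp, tile, copper_pot's own z axis and vertical above 0.5 rad).
Of bowl1, bowl2, bowl3, bowl4 only 2 to 4 are there at a start; the rules pass over those that are not, and their reading is None.
At some moment in a run one of bowl1, bowl2, bowl3, bowl4 may be knocked a few centimetres aside while the robot is not near it.
It also fails if it takes over 210 s, if anything falls off the work surface, if the arm or the gripper's body presses on something with over 40 N, if the wrist force passes 120 N, or if a joint passes its speed limit or range.

## Working session

There is one attempt and no reset: what is moved stays moved. The work goes in short steps, Python scripts to look and compute and a tool call to move; the robot and the scene stay as the last step left them, time stands still between calls to the robot, and variables do not carry over. Pictures are saved under pics/ and viewed, at most 14 in all, crops included, and the job is handed in when it is done.

Besides the shell and the picture viewer there is one more tool, called after "Call:" as name(argument=value, ...) on one line, values as JSON. carry_out: Moves the arm, as the interface text tells. Its arguments: {"type":"object","properties":{"rows":{"type":"array"},"grip":{"type":"number"}},"required":["rows"]}

```bash
mkdir -p pics; python3 - <<'E'
from plant import telemetry, viewer
import cv2,numpy as np
np.set_printoptions(precision=4,suppress=True)
print(telemetry.get_obs())
for n in ["scene","side","wrist"]:
    im=viewer.snapshot(n); cv2.imwrite(f"pics/{n}0.png",im[:,:,::-1]); print(n,viewer.camera_info(n))
E
```

```text
{'clock': 0.0, 'joint_pos': array([ 83.2001,  20.5897,   0.6324,  -0.0204, -70.1368, -16.5064]), 'qvel': array([-0.0947, -0.0092, -0.0173, -0.0648, -0.0398,  0.0938]), 'tau': array([  0.    , -58.2723,  29.3049,   6.9976,   0.007 ,  -0.0002]), 'tool_pos': array([0.2669, 0.6194, 0.2256]), 'orientation': array([179.9044,  -0.0083, -23.3132]), 'force': array([-0.213 ,  0.6349, -0.0237]), 'moment': array([ 0.0322, -0.0176, -0.0002]), 'gripper_force': 0.0, 'opening': 0.08765391189380964}
scene {'intrinsics': array([[445.5888,   0.    , 253.9362],
       [  0.    , 445.5888, 197.0671],
       [  0.    ,   0.    ,   1.    ]]), 'extrinsics': array([[-0.6414,  0.7286, -0.2403,  0.8691],
       [ 0.7672,  0.6079, -0.2044,  0.2927],
       [-0.0029, -0.3154, -0.9489,  1.5195],
       [ 0.    ,  0.    ,  0.    ,  1.    ]])}
side {'intrinsics': array([[355.3545,   0.    , 263.7269],
       [  0.    , 355.3545, 187.4408],
       [  0.    ,   0.    ,   1.    ]]), 'extrinsics': array([[ 0.7837, -0.3167,  0.5343, -0.1345],
       [-0.6207, -0.4286,  0.6565, -0.7939],
       [ 0.0211, -0.8462, -0.5325,  0.7884],
       [ 0.    ,  0.    ,  0.    ,  1.    ]])}
wrist {'intrinsics': array([[332.1195,   0.    , 257.7943],
       [  0.    , 332.1195, 193.5938],
       [  0.    ,   0.    ,   1.    ]]), 'tool_from_camera': array([[ 0.0005, -0.9616, -0.2744,  0.0746],
       [ 1.    ,  0.0002,  0.0011, -0.0011],
       [-0.001 , -0.2744,  0.9616, -0.1592],
       [ 0.    ,  0.    ,  0.    ,  1.    ]])}
```

```bash
cd pics; python3 -c "
import cv2
a=cv2.imread('scene0.png');cv2.imwrite('s0.png',cv2.resize(a,(800,600),interpolation=cv2.INTER_CUBIC))
a=cv2.imread('side0.png');cv2.imwrite('d0.png',cv2.resize(a,(800,600),interpolation=cv2.INTER_CUBIC))"
```

```text
(no output)
```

View pics/s0.png

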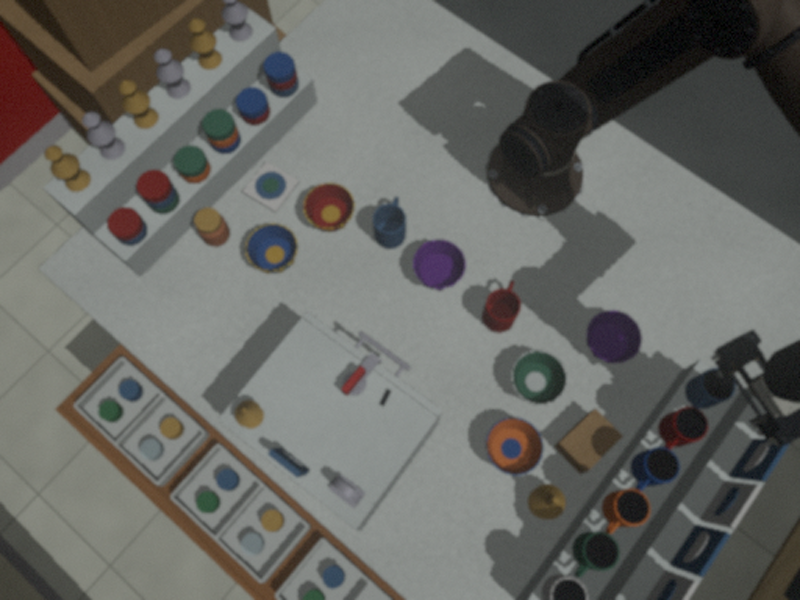

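View pics/d0.png

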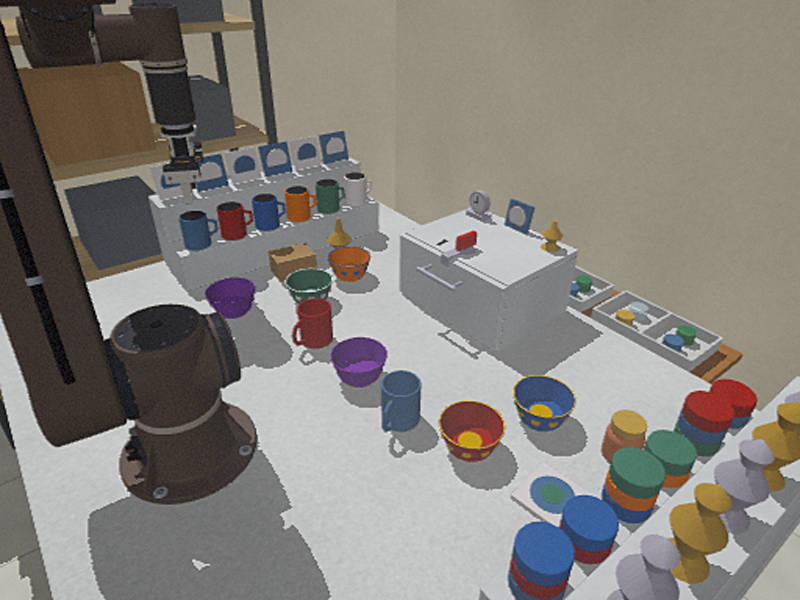

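Scene view (800×600 scale): red bowl1 (330,207), blue bowl4 (272,249), green bowl2 (539,377) and orange bowl3 (515,446). Purple look-alikes are at (440,263) and (613,336). The unit's front edge runs about (302,318)-(439,416), and the red latch is at (355,378).

```bash
cat > h.py <<'E'
import numpy as np, cv2
from plant import telemetry, viewer
from scipy.spatial.transform import Rotation as R
np.set_printoptions(precision=4,suppress=True)
def tool(o=None):
    o=o or telemetry.get_obs(); T=np.eye(4); T[:3,:3]=R.from_euler('xyz',o['orientation'],degrees=True).as_matrix(); T[:3,3]=o['tool_pos']; return T
def cam(n,T=None):
    i=viewer.camera_info(n); return i['intrinsics'],(i['extrinsics'] if n!='wrist' else (tool() if T is None else T)@i['tool_from_camera'])
def p2w(c,u,v,z):
    K,E=c; d=E[:3,:3]@np.linalg.solve(K,[u,v,1.]); return E[:3,3]+d*(z-E[2,3])/d[2]
def proj(c,P):
    K,E=c; q=K@(E[:3,:3].T@(np.asarray(P)-E[:3,3])); return q[:2]/q[2]
def move(pos,Rm,T=None):
    "row (shift,rotvec) from present pose to target"
    T=tool() if T is None else T
    s=T[:3,:3].T@(np.asarray(pos)-T[:3,3]); r=R.from_matrix(T[:3,:3].T@Rm).as_rotvec(); return np.round(np.r_[s,r],4)
E
python3 - <<'E'
from h import *
im=cv2.imread('pics/scene0.png'); hsv=cv2.cvtColor(im,cv2.COLOR_BGR2HSV); c=cam('scene')
for n,(u,v) in dict(red=(330,207),blue=(272,249),green=(539,377),orange=(515,446),purp=(440,263),purp2=(613,336),mugb=(390,225),mugr=(501,308),box=(588,441),lampb=(546,501),pot=(210,226),tile=(270,186)).items():
    u/=1.5625;v/=1.5625
    print(n,p2w(c,u,v,.05),np.hypot(*p2w(c,u,v,.05)[:2]))
for p in [(302,318),(439,416),(360,528),(355,378),(384,357),(385,397)]:
    print(p,p2w(c,p[0]/1.5625,p[1]/1.5625,.176))
x0,y0,w,h=125,185,170,160
cv2.imwrite('pics/u0.png',cv2.resize(im[y0:y0+h,x0:x0+w],None,fx=4.5,fy=3.75*1,interpolation=cv2.INTER_CUBIC))
E
```

```text
red [ 0.4063 -0.3031  0.05  ] 0.5069211485471357
blue [ 0.571  -0.3344  0.05  ] 0.6617181811798274
green [0.4212 0.3116 0.05  ] 0.5239178501363485
orange [0.5719 0.3601 0.05  ] 0.675858449623361
purp [ 0.3516 -0.0174  0.05  ] 0.3519976636249284
purp2 [0.2431 0.3818 0.05  ] 0.45264412514775154
mugb [ 0.3518 -0.1657  0.05  ] 0.3888774467461213
mugr [0.3487 0.1542 0.05  ] 0.3813065887397863
box [0.4659 0.471  0.05  ] 0.6624575498398108
lampb [0.6202 0.475  0.05  ] 0.7811746859472033
pot [ 0.6208 -0.4844  0.05  ] 0.7874026731154317
tile [ 0.456  -0.4486  0.05  ] 0.6396824610296604
(302, 318) [ 0.6684 -0.1302  0.176 ]
(439, 416) [0.6456 0.2072 0.176 ]
(360, 528) [0.8998 0.2251 0.176 ]
(355, 378) [0.6931 0.0334 0.176 ]
(384, 357) [0.6241 0.0497 0.176 ]
(385, 397) [0.6841 0.1031 0.176 ]
```

View pics/u0.png

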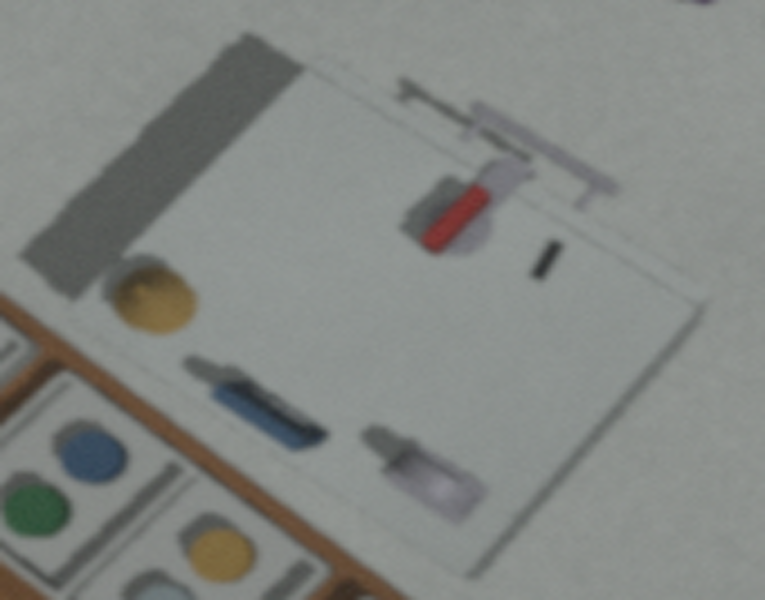

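The crop puts the panel's front corners at about (305,68) and (705,303), the back right corner at (472,577) and the red grip centre at (457,220). The unit's yaw is about 3.9° and all four bowls are present. Next I go above the latch for a close look.

```bash
python3 - <<'E'
from h import *
c=cam('scene')
P=p2w(c,226.6,243.7,.212); print(P)
T=tool()
Rm=R.from_euler('xyz',[180,0,3.9],degrees=True).as_matrix()
a=np.array([.30,.55,.40]);print('up',move(a,T[:3,:3]))
T2=T.copy();T2[:3,3]=a
print('over',move([P[0],P[1],.40],Rm,T), np.linalg.norm(P[:2]-T[:2,3]))
E
```

```text
[0.7031 0.0425 0.212 ]
up [ 0.0579  0.051  -0.1741  0.      0.      0.    ]
over [ 0.6289  0.3576 -0.1736  0.0013  0.0001 -0.4749] 0.7233098510712068
```

Call:
carry_out(rows=[[0.05,0.03,-0.17,0,0,0],[0.05,0.03,-0.17,0,0,0],[0.05,0.03,-0.17,0,0,0],[0.629,0.358,-0.174,0,0,-0.475],[0.629,0.358,-0.174,0,0,-0.475],[0.629,0.358,-0.174,0,0,-0.475],[0.629,0.358,-0.174,0,0,-0.475],[0.629,0.358,-0.174,0,0,-0.475]], grip=1)

```text
clock: 1.15
tool_pos: [0.4906, 0.3217, 0.3984]
orientation: [-180.0, 0.0, 3.9]
force: [0.6, -0.3, -0.3]
opening: 0.0877
gripper_force: 0.0
```

```bash
python3 - <<'E'
from h import *
Rm=R.from_euler('xyz',[180,0,3.9],degrees=True).as_matrix()
print(tool()[:3,3],telemetry.get_obs()['orientation'],telemetry.get_obs()['joint_pos'],move([.68,.0425,.36],Rm))
E
```

```text
[0.4906 0.3217 0.3984] [-179.9968    0.0052    3.9305] [ 52.3337   8.7189   6.6223  -0.006  -87.9044  41.5971] [ 0.1698  0.2916  0.0384 -0.0001  0.0001  0.0005]
```

Call:
carry_out(rows=[[0.17,0.292,0.038,0,0,0],[0.17,0.292,0.038,0,0,0],[0.17,0.292,0.038,0,0,0],[0.17,0.292,0.038,0,0,0],[0.17,0.292,0.038,0,0,0],[0.17,0.292,0.038,0,0,0],[0.17,0.292,0.038,0,0,0]])

```text
clock: 2.02
tool_pos: [0.6799, 0.0417, 0.3586]
orientation: [180.0, 0.2, 3.7]
force: [-0.9, -0.0, -0.3]
opening: 0.0877
gripper_force: 0.0
```

```bash
python3 - <<'E'
from h import *
T=tool();print(T[:3,3],telemetry.get_obs()['orientation'])
im=viewer.snapshot('wrist')[:,:,::-1]
cv2.imwrite('pics/w1.png',im); np.save('T_w1.npy',T)
hsv=cv2.cvtColor(im,cv2.COLOR_BGR2HSV); m=(((hsv[...,0]<8)|(hsv[...,0]>172))&(hsv[...,1]>140)&(hsv[...,2]>60)).astype(np.uint8)
cs,_=cv2.findContours(m,0,2);k=max(cs,key=cv2.contourArea);r=cv2.minAreaRect(k);print(r)
for p in cv2.boxPoints(r): print(p,p2w(cam('wrist',T),*p,.215))
E
```

```text
[0.6799 0.0417 0.3586] [179.9639   0.1513   3.7261]
((263.767333984375, 156.54876708984375), (14.028090476989746, 63.29935836791992), 2.2025983333587646)
[255.5421 187.9055] [0.6735 0.0437 0.215 ]
[257.9749 124.6529] [0.7321 0.0453 0.215 ]
[271.9926 125.192 ] [0.7325 0.0327 0.215 ]
[269.5598 188.4446] [0.6738 0.0305 0.215 ]
```

View pics/w1.png

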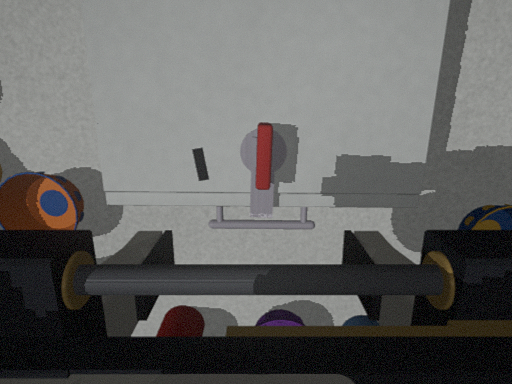

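The wrist view shows the red grip at (264,156), the handle bar at y≈224 from x=209 to 314, the panel edge near row 205 and the black parking slot at (200,164). I'll fit the panel edge for the unit's yaw.

```bash
python3 - <<'E'
from h import *
T=np.load('T_w1.npy');c=cam('wrist',T);g=cv2.GaussianBlur(cv2.cvtColor(cv2.imread('pics/w1.png'),cv2.COLOR_BGR2GRAY),(5,1),0).astype(float)
for lo,hi,z,sgn in [(186,199,.176,'min'),(199,212,.173,'grad')]:
    P=[]
    for u in list(range(115,240,3))+list(range(280,320,3)):
        col=g[lo:hi,u]; v=lo+(np.argmin(col) if sgn=='min' else np.argmax(np.abs(np.diff(col)))+.5); P.append((u,v))
    P=np.array(P);l=cv2.fitLine(P.astype(np.float32),cv2.DIST_HUBER,0,.01,.01).ravel()
    f=lambda u:l[3]+l[1]/l[0]*(u-l[2])
    A,B=[p2w(c,u,f(u),z) for u in (110,310)]
    print(A,B,'yaw',np.degrees(np.arctan2(-(A-B)[0],(A-B)[1])),np.std(P[:,1]-f(P[:,0])))
for n,u,v,z in [('Lcorner',105,205.5,.173),('Rcorner',445,206,.173),('barL',209,224,.135),('barR',315,225,.135),('slot1',197,149,.176),('slot2',204,180,.176)]: print(n,p2w(c,u,v,z))
E
```

```text
[0.6495 0.1981 0.176 ] [ 0.661  -0.0153  0.176 ] yaw 3.0767057765922092 0.24069149594832584
[0.6335 0.2002 0.173 ] [ 0.6462 -0.0174  0.173 ] yaw 3.3432876174034014 0.5308226380749869
Lcorner [0.6316 0.2058 0.173 ]
Rcorner [ 0.6551 -0.1647  0.173 ]
barL [0.6022 0.097  0.135 ]
barR [ 0.6093 -0.0334  0.135 ]
slot1 [0.7004 0.1061 0.176 ]
slot2 [0.668  0.0982 0.176 ]
```

```bash
python3 - <<'E'
from h import *
Rm=R.from_euler('xyz',[180,0,2.7],degrees=True).as_matrix()
print(move([.703,.038,.189],Rm))
E
```

```text
[0.0234 0.0064 0.1703 0.0003 0.0017 0.0191]
```

Call:
carry_out(rows=[[0.023,0.006,0.05,0,0,0.019],[0.023,0.006,0.1,0,0.0017,0.019],[0.023,0.006,0.14,0,0.0017,0.019],[0.023,0.006,0.16,0,0.0017,0.019],[0.023,0.006,0.17,0,0.0017,0.019],[0.023,0.006,0.17,0,0.0017,0.019]])

```text
clock: 2.82
tool_pos: [0.7025, 0.0402, 0.1907]
orientation: [180.0, -0.1, 2.9]
force: [0.8, 1.1, 0.4]
opening: 0.0878
gripper_force: 0.0
```

Call:
carry_out(rows=[[0,0,0,0,0,0],[0,0,0,0,0,0],[0,0,0,0,0,0],[0,0,0,0,0,0],[0,0,0,0,0,0],[0,0,0,0,0,0]], grip=-1)

```text
clock: 3.58
tool_pos: [0.7027, 0.0393, 0.1904]
orientation: [180.0, -0.1, 2.8]
force: [-0.9, -0.6, -0.7]
opening: 0.0333
gripper_force: 0.0
```

Call:
carry_out(rows=[[0,0,0,0,0,0],[0,0,0,0,0,0],[0,0,0,0,0,0],[0,0,0,0,0,0],[0,0,0,0,0,0]])

```text
clock: 4.2
tool_pos: [0.7028, 0.0379, 0.1905]
orientation: [179.9, -0.1, 2.8]
force: [1.7, -5.6, -0.5]
opening: 0.0139
gripper_force: 29.9
```

Call:
carry_out(rows=[[0,0,-0.004,0,0,0],[0,0,-0.008,0,0,0],[0,0,-0.012,0,0,0],[0,0,-0.016,0,0,0],[0,0,-0.02,0,0,0],[0,0,-0.023,0,0,0],[0,0,-0.024,0,0,0],[0,0,-0.024,0,0,0]])

```text
clock: 5.2
tool_pos: [0.7028, 0.0379, 0.214]
orientation: [179.9, -0.1, 2.8]
force: [2.8, -5.4, -4.0]
opening: 0.0136
gripper_force: 29.9
```

Call:
carry_out(rows=[[0,0,0,0,0,0.15],[0,0,0,0,0,0.32],[0,0,0,0,0,0.49],[0,0,0,0,0,0.66],[0,0,0,0,0,0.83],[0,0,0,0,0,1.0],[0,0,0,0,0,1.17],[0,0,0,0,0,1.32]])

```text
clock: 6.2
tool_pos: [0.7024, 0.0373, 0.214]
orientation: [180.0, -0.1, -73.2]
force: [0.4, -7.0, -2.5]
opening: 0.0136
gripper_force: 30.0
```

Call:
carry_out(rows=[[0,0,0,0,0,0.04],[0,0,0,0,0,0.07],[0,0,0,0,0,0.07]])

```text
clock: 6.58
tool_pos: [0.7024, 0.0372, 0.214]
orientation: [180.0, -0.1, -76.9]
force: [0.9, -8.1, -2.6]
opening: 0.014
gripper_force: 30.0
```

Call:
carry_out(rows=[[0,0,0.006,0,0,0],[0,0,0.012,0,0,0],[0,0,0.018,0,0,0],[0,0,0.022,0,0,0],[0,0,0.024,0,0,0],[0,0,0.025,0,0,0],[0,0,0.025,0,0,0]])

```text
clock: 7.45
tool_pos: [0.7024, 0.0372, 0.1904]
orientation: [-180.0, -0.2, -76.9]
force: [-2.2, -6.4, 4.3]
opening: 0.0136
gripper_force: 30.0
```

Call:
carry_out(rows=[[0,0,0.001,0,0,0],[0,0,0.002,0,0,0],[0,0,0.002,0,0,0]])

```text
clock: 7.82
tool_pos: [0.7025, 0.0372, 0.1903]
orientation: [-179.9, -0.2, -76.8]
force: [-5.6, -6.6, 11.6]
opening: 0.0134
gripper_force: 30.0
```

Call:
carry_out(rows=[[0,0,0,0,0,0],[0,0,0,0,0,0],[0,0,0,0,0,0]], grip=0.5)

```text
clock: 8.2
tool_pos: [0.7027, 0.0396, 0.187]
orientation: [-179.9, -0.0, -76.8]
force: [-0.2, -0.3, -0.1]
opening: 0.0381
gripper_force: 0.0
```

Call:
carry_out(rows=[[0,0,-0.05,0,0,0],[0,0,-0.1,0,0,0],[0,0,-0.1,0,0,0]])

```text
clock: 8.57
tool_pos: [0.7047, 0.0397, 0.2927]
orientation: [-179.4, -0.0, -76.8]
force: [0.3, -0.0, -0.4]
opening: 0.0647
gripper_force: 0.0
```

```bash
python3 - <<'E'
from h import *
T=tool()
Rm=R.from_euler('xyz',[180,0,3.1],degrees=True).as_matrix()
print(T[:3,3]);print(move([.622,.033,.30],Rm))
im=viewer.snapshot('wrist')[:,:,::-1]; cv2.imwrite('pics/w2.png',im)
E
```

```text
[0.7047 0.0397 0.2927]
[-0.0124  0.082  -0.0081 -0.0077 -0.0077 -1.3944]
```

Call:
carry_out(rows=[[-0.017,0.082,-0.008,-0.008,-0.008,-0.2],[-0.017,0.082,-0.008,-0.008,-0.008,-0.4],[-0.017,0.077,-0.008,-0.008,-0.008,-0.6],[-0.015,0.077,-0.008,-0.008,-0.008,-0.8],[-0.014,0.077,-0.008,-0.008,-0.008,-1.0],[-0.013,0.077,-0.008,-0.008,-0.008,-1.2],[-0.012,0.077,-0.008,-0.008,-0.008,-1.394],[-0.012,0.077,-0.008,-0.008,-0.008,-1.394]], grip=-1)

```text
clock: 9.62
tool_pos: [0.6243, 0.0336, 0.2935]
orientation: [179.9, 0.6, 3.3]
force: [-0.3, 0.2, 0.3]
opening: 0.0006
gripper_force: 0.0
```

```bash
python3 - <<'E'
from h import *
T=tool()
Rm=R.from_euler('xyz',[180,0,3.1],degrees=True).as_matrix()
print(T[:3,3],telemetry.get_obs()['opening']);print(move([.627,.033,.12],Rm))
im=viewer.snapshot('wrist')[:,:,::-1]; cv2.imwrite('pics/w3.png',im);np.save('T_w3.npy',T)
E
```

```text
[0.6243 0.0336 0.2935] 0.000620093239460611
[0.0046 0.0005 0.1735 0.0012 0.0112 0.0033]
```

View pics/w3.png

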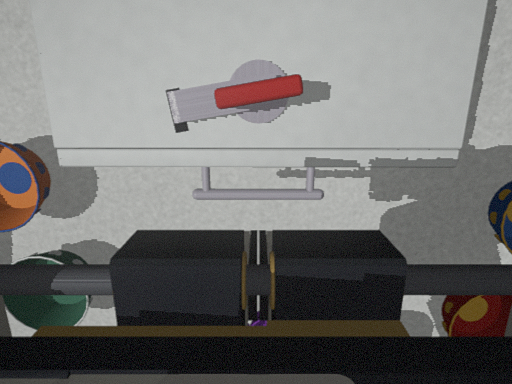

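The latch is parked, with its lip in the slot at (178,110). The bar runs (194..322, 194) and the panel top corners are at (57,165) and (458,165).

```bash
python3 - <<'E'
from h import *
T=np.load('T_w3.npy');c=cam('wrist',T)
for n,u,v,z in [('L',57,165.5,.173),('R',458.5,165.5,.173),('barL',194,194,.135),('barR',322,194.5,.135),('carL',55,149,.176),('carR',461,149,.176)]: print(n,p2w(c,u,v,z))
E
```

```text
L [0.6331 0.2061 0.173 ]
R [ 0.6529 -0.1365  0.173 ]
barL [0.6026 0.0961 0.135 ]
barR [ 0.6094 -0.0312  0.135 ]
carL [0.6479 0.2043 0.176 ]
carR [ 0.6674 -0.1335  0.176 ]
```

Call:
carry_out(rows=[[0.004,0.001,0.04,0,0.011,0],[0.004,0.001,0.07,0,0.011,0],[0.004,0.001,0.1,0,0.011,0],[0.004,0.001,0.13,0,0.011,0],[0.004,0.001,0.15,0,0.011,0],[0.004,0.001,0.165,0,0.011,0],[0.004,0.001,0.172,0,0.011,0],[0.004,0.001,0.172,0,0.011,0]])

```text
clock: 10.68
tool_pos: [0.6273, 0.0325, 0.123]
orientation: [179.9, -0.1, 3.0]
force: [0.9, -0.4, 0.4]
opening: 0.0006
gripper_force: 0.0
```

Call:
carry_out(rows=[[-0.008,0,0,0,0,0],[-0.02,0,0,0,0,0],[-0.036,0,0,0,0,0],[-0.054,0,0,0,0,0],[-0.074,0,0,0,0,0],[-0.094,0,0,0,0,0],[-0.112,0,0,0,0,0],[-0.13,0,0,0,0,0]])

```text
clock: 11.68
tool_pos: [0.4968, 0.0255, 0.1238]
orientation: [180.0, -0.2, 3.1]
force: [3.9, -0.2, 3.8]
opening: 0.0002
gripper_force: 1.6
```

Call:
carry_out(rows=[[-0.018,0,0,0,0,0],[-0.034,0,0,0,0,0],[-0.048,0,0,0,0,0],[-0.058,0,0,0,0,0],[-0.066,0,0,0,0,0],[-0.071,0,0,0,0,0],[-0.073,0,0,0,0,0],[-0.073,0,0,0,0,0]])

```text
clock: 12.68
tool_pos: [0.4242, 0.0215, 0.1225]
orientation: [179.9, -0.1, 3.0]
force: [1.0, 0.2, -0.1]
opening: 0.0003
gripper_force: 0.1
```

Call:
carry_out(rows=[[0,0,-0.03,0,0,0],[0,0,-0.08,0,0,0],[0.1,0,-0.14,0,0,0],[0.1,0,-0.2,0,0,0],[0.1,0,-0.26,0,0,0],[0.1,0,-0.3,0,0,0],[0.1,0,-0.3,0,0,0]], grip=0.2)

```text
clock: 13.55
tool_pos: [0.5253, 0.0273, 0.427]
orientation: [-180.0, -0.4, 3.0]
force: [0.4, 0.1, -0.5]
opening: 0.0525
gripper_force: 0.0
```

```bash
python3 - <<'E'
from h import *
T=tool();print(T[:3,3])
im=viewer.snapshot('wrist')[:,:,::-1]; cv2.imwrite('pics/w4.png',im);np.save('T_w4.npy',T)
E
```

```text
[0.5253 0.0273 0.427 ]
```

View pics/w4.png

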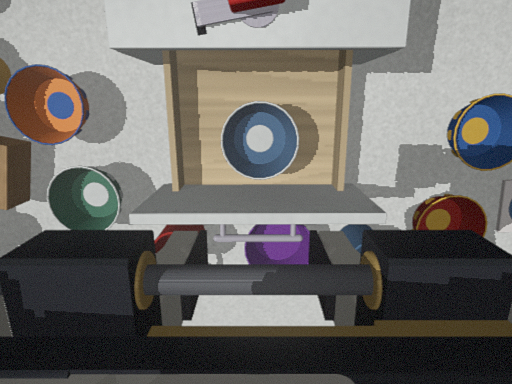

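Bowl0 stands in the drawer with its rim centre at (260,141). Orange is at (47,105), green (84,200), blue (490,132) and red (450,215), and the drawer is fully open. Rims get fitted as 60 mm circles.

```bash
cat >> h.py <<'E'
def fitrim(im,c,P0,z,rad=.0595,span=.03):
    "centre of a rim circle at height z: maximises the mean edge strength along its projection"
    L=cv2.GaussianBlur(im,(0,0),1.0).astype(np.float32)
    G=np.max(np.hypot(cv2.Sobel(L,-1,1,0),cv2.Sobel(L,-1,0,1)),axis=2)
    G=np.minimum(G,150); t=np.linspace(0,2*np.pi,120)
    def sc(x,y):
        Q=np.c_[x+rad*np.cos(t),y+rad*np.sin(t),np.full(120,z)]; K,E=c
        q=(Q-E[:3,3])@E[:3,:3]@K.T; uv=(q[:,:2]/q[:,2:]).astype(np.float32)
        return cv2.remap(G,uv[:,None,0],uv[:,None,1],1).mean()
    P=np.array(P0[:2],float)
    for s,st in ((span,.003),(.004,.0005)):
        gr=np.arange(-s,s+1e-9,st); S=[(sc(P[0]+a,P[1]+b),P[0]+a,P[1]+b) for a in gr for b in gr]
        m=max(S); P=np.array(m[1:])
    return P,m[0]
E
python3 - <<'E'
from h import *
T=np.load('T_w4.npy');c=cam('wrist',T);im=cv2.imread('pics/w4.png')
t=viewer.snapshot('scene')[:,:,::-1];cv2.imwrite('pics/scene1.png',t);cs=cam('scene')
for n,u,v,z in [('bowl0',260,141,.076),('orange',47,105,.062),('green',84,200,.062),('blue',490,132,.062),('red',450,220,.062)]:
    P=p2w(c,u,v,z); r,s=fitrim(im,c,P,z); r2,s2=fitrim(t,cs,r,z); print(n,P[:2],r,s,'scene',r2,s2)
for n,u,v,z in [('L',132,219,.173),('R',384.5,217,.173),('carL',108,47,.176),('carR',407,46,.176)]: print(n,p2w(c,u,v,z))
E
```

```text
bowl0 [0.541  0.0251] [0.5405 0.0246] 135.65721 scene [0.5415 0.0231] 119.24568
orange [0.5766 0.3525] [0.5766 0.358 ] 141.45065 scene [0.5741 0.3575] 120.45939
green [0.4274 0.3092] [0.4244 0.3097] 113.32488 scene [0.4239 0.3117] 113.89956
blue [ 0.5724 -0.3327] [ 0.5719 -0.3352] 98.74856 scene [ 0.5739 -0.3312] 119.58371
red [ 0.4248 -0.3006] [ 0.4103 -0.3051] 88.14308 scene [ 0.4093 -0.3026] 134.07439
L [0.4407 0.1895 0.173 ]
R [ 0.4612 -0.1431  0.173 ]
carL [0.6498 0.2058 0.176 ]
carR [ 0.669  -0.1355  0.176 ]
```

```bash
cat >> h.py <<'E'
UX=np.array([.9984,.0567,0]);UY=np.array([-.0567,.9984,0]);Z=np.array([0,0,1.]);TILT=np.radians(18)
def grasp(C,side,ztop,d=.017,back=0.,az=0.):
    "tool pose pinching the rim (centre C, rim height ztop) on the side*UY side, az deg turned; back = retreat along the tool"
    o=R.from_rotvec(Z*np.radians(az)).apply(side*UY); t=TILT
    a=-o*np.sin(t)-Z*np.cos(t); y=-side*(o*np.cos(t)-Z*np.sin(t))
    p=np.r_[C[:2],ztop]+o*.0585+a*(d-back)
    return p,np.c_[np.cross(y,a),y,a]
E
python3 - <<'E'
from h import *
p,Rm=grasp([.573,-.333],1,.062,back=.2); print(p,move(p,Rm))
E
```

```text
[ 0.5665 -0.2181  0.236 ] [ 0.0288  0.2474  0.1875 -0.314  -0.0021 -0.0041]
```

Call:
carry_out(rows=[[0.029,0.247,0.187,-0.314,-0.002,-0.004],[0.029,0.247,0.187,-0.314,-0.002,-0.004],[0.029,0.247,0.187,-0.314,-0.002,-0.004],[0.029,0.247,0.187,-0.314,-0.002,-0.004],[0.029,0.247,0.187,-0.314,-0.002,-0.004],[0.029,0.247,0.187,-0.314,-0.002,-0.004],[0.029,0.247,0.187,-0.314,-0.002,-0.004]], grip=0.2)

```text
clock: 14.52
tool_pos: [0.5656, -0.2182, 0.2352]
orientation: [162.0, 0.2, 3.2]
force: [0.2, 1.1, 0.6]
opening: 0.0525
gripper_force: 0.0
```

```bash
cat > look.py <<'E'
import sys
from h import *
# usage: look.py tag x y side ztop back az
tag=sys.argv[1];x,y,side,zt,back,az=map(float,sys.argv[2:8])
T=tool();o=telemetry.get_obs();print(T[:3,3],o['orientation'],o['joint_pos'],o['clock'])
im=viewer.snapshot('wrist')[:,:,::-1];cv2.imwrite(f'pics/{tag}.png',im)
t=viewer.snapshot('scene')[:,:,::-1];cv2.imwrite(f'pics/{tag}_s.png',t)
C,s=fitrim(im,cam('wrist',T),[x,y],zt);C2,s2=fitrim(t,cam('scene'),[x,y],zt)
print('wrist',C,s,'scene',C2,s2)
p,Rm=grasp(C,side,zt,back=back,az=az);print('row',move(p,Rm,T))
E
python3 look.py b4 .573 -.333 1 .062 0 0
```

```text
[ 0.5656 -0.2182  0.2352] [161.9511   0.1554   3.2144] [  8.1261  10.9169 -21.9986  20.7551 -60.5124  74.2693] 14.525
wrist [ 0.572  -0.3355] 141.98128 scene [ 0.5685 -0.3305] 95.73176
row [0.0003 0.0024 0.2    0.0009 0.0028 0.0002]
```

View pics/b4.png

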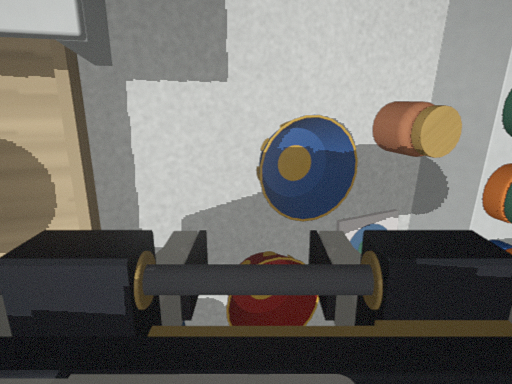

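Blue bowl's rim is centred at (308,168). Its left rim sits at column 262, which is on the tool axis as planned, so I descend and pinch.

Call:
carry_out(rows=[[0,0.002,0.05,0,0.003,0],[0,0.002,0.1,0,0.003,0],[0,0.002,0.14,0,0.003,0],[0,0.002,0.17,0,0.003,0],[0,0.002,0.19,0,0.003,0],[0,0.002,0.2,0,0.003,0],[0,0.002,0.2,0,0.003,0]])

```text
clock: 15.5
tool_pos: [0.5703, -0.2813, 0.0471]
orientation: [161.9, -0.2, 3.4]
force: [0.3, 0.2, 0.4]
opening: 0.0528
gripper_force: 0.0
```

Call:
carry_out(rows=[[0,0,0,0,0,0],[0,0,0,0,0,0],[0,0,0,0,0,0],[0,0,0,0,0,0],[0,0,0,0,0,0],[0,0,0,0,0,0],[0,0,0,0,0,0],[0,0,0,0,0,0]], grip=-1)

```text
clock: 16.5
tool_pos: [0.5699, -0.282, 0.0471]
orientation: [161.9, -0.2, 3.3]
force: [0.4, -2.2, 3.6]
opening: 0.0025
gripper_force: 29.8
```

```bash
cat > carry.py <<'E'
import sys
from h import *
# carry.py side az_from_grasp n : rows for lift and carry above the stack (n bowls already in it)
side,n=float(sys.argv[1]),int(sys.argv[2]);T=tool();B=[.541,.024]
zt=.076+.018*n+.004
print('lift',move(T[:3,3]+[0,0,.19],T[:3,:3]))
p,Rm=grasp(B,side,zt+.12);print('over',p,move(p,Rm))
E
python3 carry.py 1 1
```

```text
lift [ 0.0005  0.0589 -0.1806  0.      0.      0.    ]
over [0.538  0.0772 0.2018] [-0.0109 -0.2947 -0.2589  0.0011 -0.0027 -0.0002]
```

Call:
carry_out(rows=[[0,0.006,-0.019,0,0,0],[0,0.019,-0.057,0,0,0],[0,0.034,-0.105,0,0,0],[0,0.05,-0.152,0,0,0],[0,0.02,-0.16,0,0,0],[-0.002,-0.04,-0.18,0,0,0],[-0.005,-0.1,-0.2,0,0,0],[-0.007,-0.16,-0.22,0,0,0]])

```text
clock: 17.5
tool_pos: [0.5491, -0.0626, 0.2055]
orientation: [162.0, -0.1, 3.3]
force: [1.1, -0.2, -2.7]
opening: 0.0026
gripper_force: 30.0
```

```bash
python3 - <<'E'
from h import *
o=telemetry.get_obs();print(o['opening'],o['gripper_force'],o['joint_pos'])
p,Rm=grasp([.541,.024],1,.098+.12);print(p,move(p,Rm))
E
```

```text
0.0025827027231433877 30.018219351768494 [ 25.1333   9.9422 -26.6884  19.0847 -61.5289  57.7828]
[0.538  0.0772 0.2018] [-0.0031 -0.1345 -0.0398 -0.0002 -0.0022  0.0001]
```

Call:
carry_out(rows=[[-0.001,-0.05,-0.015,0,-0.002,0],[-0.002,-0.1,-0.03,0,-0.002,0],[-0.003,-0.125,-0.037,0,-0.002,0],[-0.003,-0.134,-0.04,0,-0.002,0],[-0.003,-0.134,-0.04,0,-0.002,0]])

```text
clock: 18.12
tool_pos: [0.5388, 0.075, 0.2023]
orientation: [162.0, 0.0, 3.3]
force: [0.5, -0.4, -2.4]
opening: 0.0025
gripper_force: 30.0
```

```bash
cat > chk.py <<'E'
import sys
from h import *
# chk.py tag side n : held bowl against bowl stack (n bowls), row to lower onto it
tag,side,n=sys.argv[1],float(sys.argv[2]),int(sys.argv[3])
T=tool();print(T[:3,3]);im=viewer.snapshot('wrist')[:,:,::-1];cv2.imwrite(f'pics/{tag}.png',im);t=viewer.snapshot('scene')[:,:,::-1]
c=cam('wrist',T);o=side*UY; zh=T[2,3]+.017*np.cos(TILT)
H=T[:3,3]-o*(.0585-.017*np.sin(TILT))
print('nominal held',H[:2],'z',zh,'fit',fitrim(im,c,H,zh,span=.012))
zs=.076+.018*(n-1)
print('stack wrist',fitrim(im,c,[.541,.024],zs,span=.012),'scene',fitrim(t,cam('scene'),[.541,.024],zs,span=.012))
E
python3 chk.py h4 1 1
```

```text
[0.5388 0.075  0.2023]
nominal held [0.5418 0.0219] z 0.2184517289765574 fit (array([0.5463, 0.0239]), np.float32(97.78372))
stack wrist (array([0.541 , 0.0265]), np.float32(93.3284)) scene (array([0.5355, 0.025 ]), np.float32(78.03294))
```

View pics/h4.png

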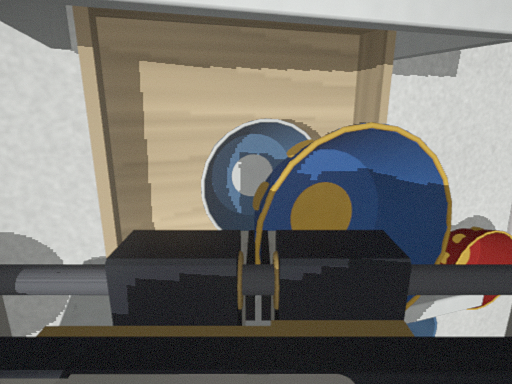

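```bash
python3 - <<'E'
from h import *
T=tool();im=cv2.imread('pics/h4.png');c=cam('wrist',T);t=viewer.snapshot('scene')[:,:,::-1]
for r in (.0575,.0595,.06):
  for z in (.21,.214,.218,.222): print(r,z,fitrim(im,c,[.543,.023],z,rad=r,span=.012),fitrim(t,cam('scene'),[.543,.023],z,rad=r,span=.012))
E
```

```text
0.0575 0.21 (array([0.548 , 0.0145]), np.float32(84.49748)) (array([0.54 , 0.022]), np.float32(82.6744))
0.0575 0.214 (array([0.5455, 0.0195]), np.float32(93.717514)) (array([0.541, 0.023]), np.float32(82.81136))
0.0575 0.218 (array([0.545, 0.023]), np.float32(101.490135)) (array([0.542, 0.024]), np.float32(82.93063))
0.0575 0.222 (array([0.5485, 0.026 ]), np.float32(99.46846)) (array([0.5425, 0.025 ]), np.float32(83.00487))
0.0595 0.21 (array([0.543 , 0.0165]), np.float32(95.94839)) (array([0.538, 0.023]), np.float32(82.010475))
0.0595 0.214 (array([0.543 , 0.0205]), np.float32(103.438805)) (array([0.539, 0.024]), np.float32(81.73279))
0.0595 0.218 (array([0.546 , 0.0225]), np.float32(98.96529)) (array([0.54 , 0.025]), np.float32(81.46345))
0.0595 0.222 (array([0.546 , 0.0265]), np.float32(93.387856)) (array([0.5405, 0.026 ]), np.float32(81.109535))
0.06 0.21 (array([0.5425, 0.0165]), np.float32(96.18723)) (array([0.5375, 0.0235]), np.float32(81.22798))
0.06 0.214 (array([0.543 , 0.0205]), np.float32(102.63418)) (array([0.5385, 0.024 ]), np.float32(80.86286))
0.06 0.218 (array([0.543 , 0.0215]), np.float32(95.936104)) (array([0.5395, 0.025 ]), np.float32(80.56313))
0.06 0.222 (array([0.5455, 0.0265]), np.float32(95.42398)) (array([0.54 , 0.026]), np.float32(80.18913))
```

The held bowl sits within about 2 mm of its nominal place in the fingers, with a small droop and its rim clear of the panel. I lower it onto bowl0.

Call:
carry_out(rows=[[0,-0.011,0.025,0,0,0],[0,-0.02,0.055,0,0,0],[0,-0.028,0.08,0,0,0],[0,-0.034,0.098,0,0,0],[0,-0.037,0.106,0,0,0],[0,-0.039,0.111,0,0,0],[0,-0.04,0.113,0,0,0],[0,-0.04,0.113,0,0,0]])

```text
clock: 19.27
tool_pos: [0.539, 0.0778, 0.0835]
orientation: [162.0, -0.1, 3.3]
force: [-0.6, 1.2, -2.8]
opening: 0.0022
gripper_force: 30.0
```

Call:
carry_out(rows=[[0,-0.0005,0.001,0,0,0],[0,-0.001,0.0025,0,0,0],[0,-0.001,0.0025,0,0,0]])

```text
clock: 19.65
tool_pos: [0.5391, 0.0782, 0.0806]
orientation: [162.0, -0.1, 3.3]
force: [-1.7, -0.0, 0.5]
opening: 0.0023
gripper_force: 29.9
```

Call:
carry_out(rows=[[0,0,0,0,0,0],[0,0,0,0,0,0],[0,0,0,0,0,0],[0,0,0,0,0,0]], grip=-0.5)

```text
clock: 20.15
tool_pos: [0.5389, 0.078, 0.0804]
orientation: [162.0, -0.0, 3.3]
force: [-0.0, -0.4, 0.3]
opening: 0.0219
gripper_force: 0.0
```

Call:
carry_out(rows=[[0,0,-0.015,0,0,0],[0,0,-0.05,0,0,0],[0,0,-0.11,0,0,0],[0,0,-0.17,0,0,0],[0,0,-0.22,0,0,0],[0,0,-0.25,0,0,0],[0,0,-0.25,0,0,0]])

```text
clock: 21.02
tool_pos: [0.535, 0.1567, 0.3215]
orientation: [162.2, -0.3, 3.4]
force: [-0.9, -0.5, -0.5]
opening: 0.0217
gripper_force: 0.0
```

```bash
python3 - <<'E'
from h import *
T=tool();o=telemetry.get_obs();print(T[:3,3],o['joint_pos'],o['opening'])
im=viewer.snapshot('wrist')[:,:,::-1];cv2.imwrite('pics/s1.png',im);t=viewer.snapshot('scene')[:,:,::-1]
for n,C,z in [('st',[.541,.024],.094),('b0',[.541,.024],.076)]: print(n,fitrim(im,cam('wrist',T),C,z),fitrim(t,cam('scene'),C,z))
for n,C in [('red',[.410,-.303]),('green',[.424,.311]),('orange',[.575,.357])]: print(n,fitrim(t,cam('scene'),C,.062))
p,Rm=grasp([.410,-.303],-1,.062,back=.2);print('red',p,move(p,Rm))
p,Rm=grasp([.575,.357],-1,.062,back=.2);print('orange',p,move(p,Rm))
E
```

```text
[0.535  0.1567 0.3215] [ 45.6973  10.5048  -8.4949  13.3716 -83.2156  44.5942] 0.02172639503853562
st (array([0.542 , 0.0285]), np.float32(144.91182)) (array([0.5375, 0.0265]), np.float32(115.014366))
b0 (array([0.5395, 0.0165]), np.float32(149.55833)) (array([0.535, 0.024]), np.float32(120.13093))
red (array([ 0.41  , -0.3025]), np.float32(139.24362))
green (array([0.423 , 0.3035]), np.float32(117.33007))
orange (array([0.5745, 0.3575]), np.float32(121.18304))
red [ 0.4165 -0.4179  0.236 ] [-0.1502  0.5125  0.2529  0.6282 -0.0007  0.0007]
orange [0.5815 0.2421 0.236 ] [ 0.0525 -0.1052  0.0524  0.6282 -0.0007  0.0007]
```

View pics/s1.png

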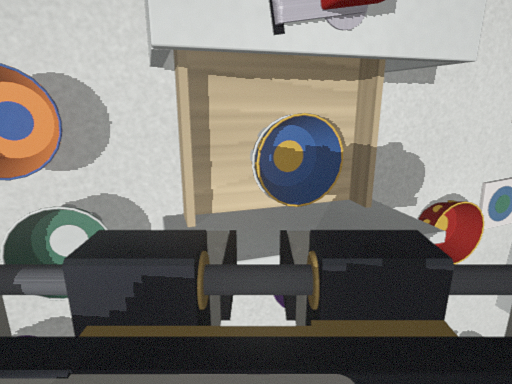

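Bowl4 is seated in bowl0 (blue rim at (298,160), upright). Orange next.

Call:
carry_out(rows=[[0.01,-0.03,0,0.16,0,0],[0.03,-0.06,0,0.32,0,0],[0.04,-0.09,0.02,0.48,0,0],[0.052,-0.105,0.052,0.628,0,0],[0.052,-0.105,0.052,0.628,0,0],[0.052,-0.105,0.052,0.628,0,0]], grip=0.2)

```text
clock: 21.88
tool_pos: [0.5816, 0.2409, 0.2361]
orientation: [-162.2, 0.0, 3.2]
force: [0.3, -0.1, 0.4]
opening: 0.0526
gripper_force: 0.0
```

```bash
python3 look.py b3 .575 .357 -1 .062 0 0
```

```text
[0.5816 0.2409 0.2361] [-162.1961    0.0017    3.2258] [ 29.7671  13.9177  -2.6017 -17.38   -66.3164  69.484 ] 21.875
wrist [0.5765 0.356 ] 137.64912 scene [0.5735 0.357 ] 126.95871
row [ 0.0014 -0.0008  0.2     0.0034 -0.0001 -0.0004]
```

Call:
carry_out(rows=[[0.001,-0.001,0.05,0.003,0,0],[0.001,-0.001,0.1,0.003,0,0],[0.001,-0.001,0.14,0.003,0,0],[0.001,-0.001,0.17,0.003,0,0],[0.001,-0.001,0.19,0.003,0,0],[0.001,-0.001,0.2,0.003,0,0],[0.001,-0.001,0.2,0.003,0,0]])

```text
clock: 22.85
tool_pos: [0.5791, 0.3047, 0.0464]
orientation: [-161.9, -0.0, 3.3]
force: [0.4, 0.4, 0.1]
opening: 0.0526
gripper_force: 0.0
```

Call:
carry_out(rows=[[0,0,0,0,0,0],[0,0,0,0,0,0],[0,0,0,0,0,0],[0,0,0,0,0,0],[0,0,0,0,0,0],[0,0,0,0,0,0],[0,0,0,0,0,0],[0,0,0,0,0,0]], grip=-1)

```text
clock: 23.85
tool_pos: [0.5792, 0.3043, 0.0462]
orientation: [-161.9, -0.1, 3.3]
force: [1.3, -0.2, -0.4]
opening: 0.0027
gripper_force: 30.0
```

```bash
sed -i 's/B=\[.541,.024\]/B=[.541,.026]/' carry.py; python3 carry.py -1 2
```

```text
lift [ 0.0002 -0.0591 -0.1806  0.      0.      0.    ]
over [ 0.544  -0.0272  0.2198] [-0.0539  0.2587 -0.2673 -0.002  -0.0008  0.0007]
```

Call:
carry_out(rows=[[0,-0.006,-0.019,0,0,0],[0,-0.019,-0.057,0,0,0],[0,-0.034,-0.105,0,0,0],[0,-0.05,-0.15,0,0,0],[-0.01,-0.02,-0.175,0,0,0],[-0.02,0.03,-0.192,0,0,0],[-0.03,0.09,-0.212,0,0,0],[-0.04,0.145,-0.23,0,0,0]])

```text
clock: 24.85
tool_pos: [0.5501, 0.0912, 0.221]
orientation: [-161.9, -0.1, 3.3]
force: [1.4, -0.4, -2.9]
opening: 0.0024
gripper_force: 30.0
```

```bash
python3 - <<'E'
from h import *
p,Rm=grasp([.541,.026],-1,.116+.12);print(p,move(p,Rm))
E
```

```text
[ 0.544  -0.0272  0.2198] [-0.0129  0.1124 -0.0355 -0.0017 -0.0011  0.0016]
```

Call:
carry_out(rows=[[-0.005,0.04,-0.012,0,0,0.001],[-0.01,0.08,-0.025,0,0,0.001],[-0.013,0.104,-0.033,-0.001,0,0.001],[-0.013,0.112,-0.0355,-0.002,-0.001,0.001],[-0.013,0.112,-0.0355,-0.002,-0.001,0.001]])

```text
clock: 25.48
tool_pos: [0.5447, -0.0252, 0.2191]
orientation: [-162.0, 0.0, 3.2]
force: [-0.3, 1.3, -3.1]
opening: 0.0026
gripper_force: 30.0
```

```bash
python3 chk.py h3 -1 2
```

```text
[ 0.5447 -0.0252  0.2191]
nominal held [0.5416 0.028 ] z 0.23523051256403227 fit (array([0.5431, 0.0285]), np.float32(100.20633))
stack wrist (array([0.5405, 0.029 ]), np.float32(94.71473)) scene (array([0.537 , 0.0245]), np.float32(113.01409))
```

View pics/h3.png

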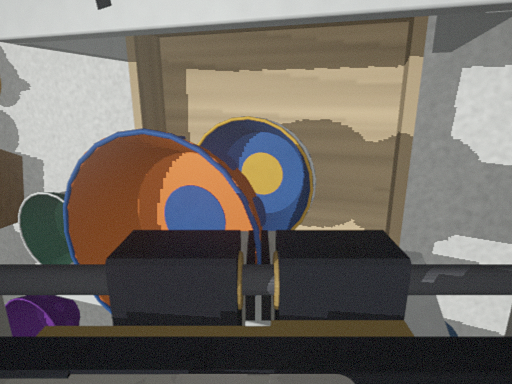

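Held orange is centred over the stack to within 1-2 mm, so I lower and release it.

Call:
carry_out(rows=[[-0.001,0.009,0.025,0,0,0],[-0.001,0.018,0.055,0,0,0],[-0.001,0.026,0.08,0,0,0],[-0.001,0.032,0.098,0,0,0],[-0.001,0.036,0.108,0,0,0],[-0.001,0.0375,0.112,0,0,0],[-0.001,0.038,0.1135,0,0,0],[-0.001,0.038,0.1135,0,0,0]])

```text
clock: 26.58
tool_pos: [0.5441, -0.0262, 0.0995]
orientation: [-162.0, -0.0, 3.2]
force: [-0.1, -0.3, -2.9]
opening: 0.0023
gripper_force: 30.0
```

Call:
carry_out(rows=[[0,0,0,0,0,0],[0,0,0,0,0,0],[0,0,0,0,0,0],[0,0,0,0,0,0]], grip=-0.5)

```text
clock: 27.08
tool_pos: [0.5438, -0.0261, 0.0991]
orientation: [-162.0, 0.0, 3.2]
force: [0.5, 0.1, -0.6]
opening: 0.0217
gripper_force: 0.0
```

Call:
carry_out(rows=[[0,0,-0.015,0,0,0],[0,0,-0.05,0,0,0],[0,0,-0.11,0,0,0],[0,0,-0.17,0,0,0],[0,0,-0.22,0,0,0],[0,0,-0.25,0,0,0],[0,0,-0.25,0,0,0]])

```text
clock: 27.95
tool_pos: [0.549, -0.1045, 0.3405]
orientation: [-162.1, -0.3, 3.2]
force: [-0.6, -0.2, -1.0]
opening: 0.0221
gripper_force: 0.0
```

```bash
python3 - <<'E'
from h import *
T=tool();o=telemetry.get_obs();print(T[:3,3],o['joint_pos'],o['opening'])
im=viewer.snapshot('wrist')[:,:,::-1];cv2.imwrite('pics/s2.png',im);t=viewer.snapshot('scene')[:,:,::-1];cv2.imwrite('pics/s2_s.png',t)
for n,C,z in [('st',[.541,.027],.112)]: print(n,fitrim(im,cam('wrist',T),C,z),fitrim(t,cam('scene'),C,z))
for n,C in [('red',[.410,-.303]),('green',[.424,.311])]: print(n,fitrim(t,cam('scene'),C,.062),fitrim(im,cam('wrist',T),C,.062))
for az in (0,20,30): 
  p,Rm=grasp([.410,-.303],-1,.062,back=.2,az=az);print('red',p,move(p,Rm))
E
```

```text
[ 0.549  -0.1045  0.3405] [ -3.8803  10.4134   6.4814 -17.7964 -88.1449  98.011 ] 0.02211701505955675
st (array([0.5445, 0.0245]), np.float32(135.0237)) (array([0.544 , 0.0275]), np.float32(107.78973))
red (array([ 0.444, -0.287]), np.float32(82.186554)) (array([ 0.409 , -0.2995]), np.float32(69.03442))
green (array([0.424, 0.312]), np.float32(113.32464)) (array([0.4245, 0.308 ]), np.float32(128.26578))
red [ 0.4165 -0.4179  0.236 ] [-0.1488  0.3229  0.0013 -0.     -0.0002 -0.0006]
red [ 0.4554 -0.4087  0.236 ] [-0.1094  0.3163  0.0035 -0.     -0.1081 -0.3326]
red [ 0.4731 -0.3992  0.236 ] [-0.0913  0.3082  0.0061 -0.     -0.162  -0.4986]
```

Call:
carry_out(rows=[[-0.149,0.32,0.001,0,0,0],[-0.149,0.32,0.001,0,0,0],[-0.149,0.32,0.001,0,0,0],[-0.149,0.32,0.001,0,0,0],[-0.149,0.32,0.001,0,0,0],[-0.149,0.32,0.001,0,0,0],[-0.149,0.32,0.001,0,0,0],[-0.149,0.32,0.001,0,0,0]], grip=0.2)

```text
clock: 29.05
tool_pos: [0.4163, -0.4147, 0.2361]
orientation: [-161.9, 0.1, 3.2]
force: [-0.0, 0.9, -0.7]
opening: 0.0525
gripper_force: 0.0
```

```bash
python3 look.py b1 .41 -.303 -1 .062 0 0
```

```text
[ 0.4163 -0.4147  0.2361] [-161.9317    0.1049    3.2182] [-35.5688  21.2246   6.3014 -13.948  -86.8025 130.9891] 29.05
wrist [ 0.409  -0.3045] 147.0445 scene [ 0.411  -0.3025] 136.16237
row [-0.0008  0.0046  0.1987 -0.0012  0.0016 -0.0011]
```

View pics/b1.png

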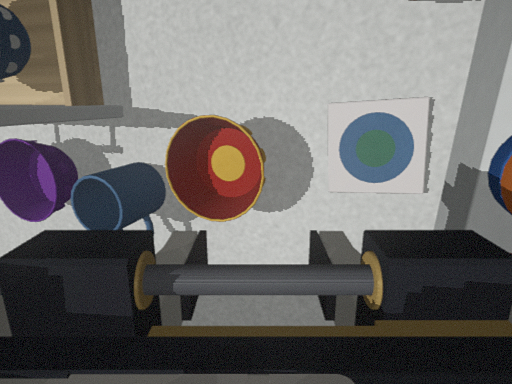

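Red bowl is at (215,168), unmoved, with its right rim at column 264 on the tool axis.

Call:
carry_out(rows=[[-0.001,0.0045,0.05,0,0.001,-0.001],[-0.001,0.0045,0.1,0,0.001,-0.001],[-0.001,0.0045,0.14,0,0.001,-0.001],[-0.001,0.0045,0.17,0,0.001,-0.001],[-0.001,0.0045,0.19,0,0.001,-0.001],[-0.001,0.0045,0.1985,0,0.001,-0.001],[-0.001,0.0045,0.1985,0,0.001,-0.001]])

```text
clock: 30.02
tool_pos: [0.4126, -0.3579, 0.0471]
orientation: [-162.0, -0.0, 3.3]
force: [0.6, 0.1, -0.1]
opening: 0.0529
gripper_force: 0.0
```

Call:
carry_out(rows=[[0,0,0,0,0,0],[0,0,0,0,0,0],[0,0,0,0,0,0],[0,0,0,0,0,0],[0,0,0,0,0,0],[0,0,0,0,0,0],[0,0,0,0,0,0],[0,0,0,0,0,0]], grip=-1)

```text
clock: 31.02
tool_pos: [0.4121, -0.3582, 0.0468]
orientation: [-162.0, -0.0, 3.3]
force: [-1.1, -0.3, 2.6]
opening: 0.0035
gripper_force: 28.9
```

```bash
sed -i 's/B=\[.541,.026\]/B=[.5425,.0265]/' carry.py; python3 carry.py -1 3
```

```text
lift [ 0.0001 -0.0587 -0.1807  0.      0.      0.    ]
over [ 0.5455 -0.0267  0.2378] [ 0.1523 -0.3665 -0.0816 -0.0001 -0.0003  0.0007]
```

Call:
carry_out(rows=[[0,-0.006,-0.019,0,0,0],[0,-0.019,-0.057,0,0,0],[0,-0.034,-0.105,0,0,0],[0,-0.05,-0.153,0,0,0],[0,-0.059,-0.181,0,0,0],[0.01,-0.08,-0.176,0,0,0],[0.03,-0.13,-0.16,0,0,0],[0.055,-0.18,-0.143,0,0,0]])

```text
clock: 32.02
tool_pos: [0.46, -0.2275, 0.2398]
orientation: [-162.1, -0.1, 3.2]
force: [2.5, -0.2, -2.0]
opening: 0.0036
gripper_force: 29.0
```

Call:
carry_out(rows=[[0.023,-0.045,0.015,0,0,0],[0.046,-0.09,0.03,0,0,0],[0.07,-0.135,0.044,0,0,0],[0.088,-0.166,0.055,0,0,0],[0.097,-0.184,0.061,0,0,0],[0.097,-0.186,0.061,0,0,0],[0.097,-0.186,0.061,0,0,0]])

```text
clock: 32.9
tool_pos: [0.5451, -0.028, 0.2383]
orientation: [-162.0, -0.0, 3.3]
force: [-0.5, 0.7, -1.7]
opening: 0.0038
gripper_force: 29.0
```

```bash
python3 chk.py h1 -1 3; python3 - <<'E'
from h import *
p,Rm=grasp([.5425,.0265],-1,.134+.12);print(p,move(p,Rm),telemetry.get_obs()['gripper_force'])
E
```

```text
[ 0.5451 -0.028   0.2383]
nominal held [0.5421 0.0252] z 0.2545121193145358 fit (array([0.5441, 0.0232]), np.float32(91.95535))
stack wrist (array([0.543, 0.025]), np.float32(97.284134)) scene (array([0.5345, 0.023 ]), np.float32(105.30993))
[ 0.5455 -0.0267  0.2378] [ 0.0005 -0.0015  0.0008  0.0003 -0.0009 -0.0003] 28.97122174152173
```

Call:
carry_out(rows=[[0,0.008,0.025,0,0,0],[0,0.017,0.055,0,0,0],[0,0.025,0.08,0,0,0],[0,0.031,0.098,0,0,0],[0,0.035,0.109,0,0,0],[0,0.0365,0.1135,0,0,0],[0,0.037,0.115,0,0,0],[0,0.037,0.115,0,0,0]])

```text
clock: 34.0
tool_pos: [0.5458, -0.0271, 0.1178]
orientation: [-162.0, -0.1, 3.3]
force: [-1.4, -0.4, -0.3]
opening: 0.0035
gripper_force: 28.9
```

Call:
carry_out(rows=[[0,0,0,0,0,0],[0,0,0,0,0,0],[0,0,0,0,0,0],[0,0,0,0,0,0]], grip=-0.5)

```text
clock: 34.5
tool_pos: [0.5456, -0.027, 0.1173]
orientation: [-162.0, -0.1, 3.3]
force: [0.3, 0.3, -0.2]
opening: 0.0218
gripper_force: 0.0
```

Call:
carry_out(rows=[[0,0,-0.015,0,0,0],[0,0,-0.05,0,0,0],[0,0,-0.11,0,0,0],[0,0,-0.17,0,0,0],[0,0,-0.22,0,0,0],[0,0,-0.25,0,0,0],[0,0,-0.25,0,0,0]])

```text
clock: 35.38
tool_pos: [0.5504, -0.1055, 0.3587]
orientation: [-162.1, -0.4, 3.2]
force: [-0.0, 0.9, -0.7]
opening: 0.0221
gripper_force: 0.0
```

```bash
python3 - <<'E'
from h import *
T=tool();o=telemetry.get_obs();print(T[:3,3],o['joint_pos'],o['opening'])
im=viewer.snapshot('wrist')[:,:,::-1];cv2.imwrite('pics/s3.png',im);t=viewer.snapshot('scene')[:,:,::-1];cv2.imwrite('pics/s3_s.png',t)
for n,C,z in [('st',[.543,.026],.130)]: print(n,fitrim(im,cam('wrist',T),C,z),fitrim(t,cam('scene'),C,z))
for n,C in [('green',[.424,.311])]: print(n,fitrim(t,cam('scene'),C,.062),fitrim(im,cam('wrist',T),C,.062))
p,Rm=grasp([.424,.310],1,.062,back=.2);print('green',p,move(p,Rm))
E
```

```text
[ 0.5504 -0.1055  0.3587] [ -3.9732  10.2443   8.5391 -17.7912 -90.2344  97.469 ] 0.022107514167635813
st (array([0.5445, 0.0235]), np.float32(144.35475)) (array([0.5485, 0.0285]), np.float32(103.627975))
green (array([0.424, 0.312]), np.float32(112.86891)) (array([0.4245, 0.308 ]), np.float32(131.10724))
green [0.4175 0.4249 0.236 ] [-0.1019 -0.4727  0.2789 -0.6284 -0.0013 -0.0001]
```

View pics/s3.png

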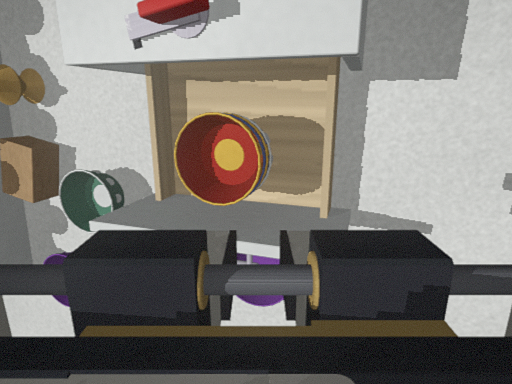

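Red is nested at (222,158), rim level. Green is the last one, at (92,200).

Call:
carry_out(rows=[[-0.01,-0.055,0.01,-0.15,0,0],[-0.02,-0.11,0.03,-0.3,0,0],[-0.03,-0.17,0.06,-0.45,0,0],[-0.045,-0.23,0.1,-0.628,0,0],[-0.06,-0.29,0.145,-0.628,0,0],[-0.075,-0.35,0.19,-0.628,0,0],[-0.09,-0.41,0.235,-0.628,0,0],[-0.102,-0.473,0.279,-0.628,0,0]], grip=0.2)

```text
clock: 36.48
tool_pos: [0.437, 0.3409, 0.262]
orientation: [161.9, 0.0, 3.3]
force: [1.4, 0.7, 0.7]
opening: 0.053
gripper_force: 0.0
```

```bash
python3 - <<'E'
from h import *
p,Rm=grasp([.424,.310],1,.062,back=.2);print('green',p,move(p,Rm),telemetry.get_obs()['joint_pos'])
E
```

```text
green [0.4175 0.4249 0.236 ] [-0.0146 -0.0888 -0.0017  0.0013 -0.0002  0.0013] [ 64.3464  15.6133  -7.7002   8.7068 -82.7093  26.6583]
```

Call:
carry_out(rows=[[-0.007,-0.045,-0.001,0,0,0],[-0.015,-0.085,-0.002,0,0,0],[-0.015,-0.089,-0.002,0,0,0],[-0.015,-0.089,-0.002,0,0,0]])

```text
clock: 36.98
tool_pos: [0.4183, 0.4233, 0.237]
orientation: [161.9, 0.0, 3.3]
force: [0.2, -0.8, 0.0]
opening: 0.0527
gripper_force: 0.0
```

```bash
python3 look.py b2 .424 .310 1 .062 0 0
```

```text
[0.4183 0.4233 0.237 ] [161.9015   0.0144   3.3136] [ 68.9698  21.2087  -2.4419   7.4001 -82.9948  22.3666] 36.975
wrist [0.4245 0.312 ] 117.41136 scene [0.423  0.3115] 123.34901
row [-0.0001 -0.0041  0.1998  0.0017 -0.0001  0.0011]
```

View pics/b2.png

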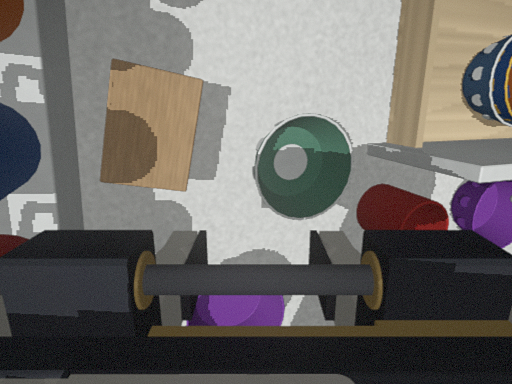

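Green is at (303,167), unmoved. The gift box edge is about 80 mm from the rim, which leaves enough clearance, so I pinch.

Call:
carry_out(rows=[[0,-0.004,0.05,0.001,0,0.001],[0,-0.004,0.1,0.001,0,0.001],[0,-0.004,0.14,0.001,0,0.001],[0,-0.004,0.17,0.001,0,0.001],[0,-0.004,0.19,0.001,0,0.001],[0,-0.004,0.2,0.001,0,0.001],[0,-0.004,0.2,0.001,0,0.001]])

```text
clock: 37.95
tool_pos: [0.4224, 0.3653, 0.0466]
orientation: [162.1, -0.1, 3.2]
force: [0.1, -0.5, -0.4]
opening: 0.0527
gripper_force: 0.0
```

Call:
carry_out(rows=[[0,0,0,0,0,0],[0,0,0,0,0,0],[0,0,0,0,0,0],[0,0,0,0,0,0],[0,0,0,0,0,0],[0,0,0,0,0,0],[0,0,0,0,0,0],[0,0,0,0,0,0]], grip=-1)

```text
clock: 38.95
tool_pos: [0.4219, 0.3647, 0.0468]
orientation: [162.0, -0.0, 3.2]
force: [-0.8, -2.1, 4.9]
opening: 0.0027
gripper_force: 29.9
```

```bash
sed -i 's/B=\[.5425,.0265\]/B=[.5435,.0255]/' carry.py; python3 carry.py 1 4
```

```text
lift [ 0.0001  0.0589 -0.1806  0.      0.      0.    ]
over [0.5405 0.0787 0.2558] [ 0.1026  0.3426 -0.1082  0.0009 -0.0001 -0.001 ]
```

Call:
carry_out(rows=[[0,0.006,-0.019,0,0,0],[0,0.019,-0.057,0,0,0],[0,0.034,-0.105,0,0,0],[0,0.05,-0.153,0,0,0],[0,0.063,-0.196,0,0,0],[0.01,0.085,-0.193,0,0,0],[0.028,0.125,-0.18,0,0,0],[0.048,0.17,-0.165,0,0,0]])

```text
clock: 39.95
tool_pos: [0.476, 0.2562, 0.2543]
orientation: [162.0, 0.0, 3.3]
force: [1.1, -0.8, -2.5]
opening: 0.0023
gripper_force: 30.1
```

Call:
carry_out(rows=[[0.014,0.045,0.014,0,0,0],[0.028,0.09,0.029,0,0,0],[0.042,0.13,0.042,0,0,0],[0.051,0.158,0.052,0.001,0,-0.001],[0.055,0.172,0.057,0.001,0,-0.001],[0.055,0.172,0.057,0.001,0,-0.001]])

```text
clock: 40.7
tool_pos: [0.5407, 0.0787, 0.2536]
orientation: [162.1, 0.0, 3.2]
force: [-0.5, 0.3, -1.9]
opening: 0.0025
gripper_force: 30.1
```

```bash
python3 chk.py h2 1 4; python3 - <<'E'
from h import *
p,Rm=grasp([.5435,.0255],1,.152+.12);print(p,move(p,Rm),telemetry.get_obs()['gripper_force'])
E
```

```text
[0.5407 0.0787 0.2536]
nominal held [0.5437 0.0255] z 0.2697279661729566 fit (array([0.5462, 0.0305]), np.float32(93.21843))
stack wrist (array([0.545 , 0.0245]), np.float32(94.374954)) scene (array([0.5425, 0.0335]), np.float32(64.26543))
[0.5405 0.0787 0.2558] [-0.0005  0.0019 -0.0013 -0.0022 -0.0001  0.0002] 30.06458706493916
```

Call:
carry_out(rows=[[0,-0.008,0.025,0,0,0],[0,-0.018,0.055,0,0,0],[0,-0.026,0.08,0,0,0],[0,-0.032,0.097,0,0,0],[0,-0.035,0.107,0,0,0],[0,-0.0363,0.111,0,0,0],[0,-0.0366,0.112,0,0,0],[0,-0.0366,0.112,0,0,0]])

```text
clock: 41.8
tool_pos: [0.5413, 0.0805, 0.1371]
orientation: [162.1, -0.1, 3.3]
force: [-1.9, 0.2, -1.4]
opening: 0.0024
gripper_force: 30.0
```

Call:
carry_out(rows=[[0,0,0,0,0,0],[0,0,0,0,0,0],[0,0,0,0,0,0],[0,0,0,0,0,0]], grip=-0.5)

```text
clock: 42.3
tool_pos: [0.5414, 0.0805, 0.1368]
orientation: [162.1, -0.1, 3.3]
force: [0.1, 0.2, -0.8]
opening: 0.0216
gripper_force: 0.0
```

Call:
carry_out(rows=[[0,0,-0.015,0,0,0],[0,0,-0.05,0,0,0],[0,0,-0.11,0,0,0],[0,0,-0.17,0,0,0],[0,0,-0.19,0,0,0],[0,0,-0.19,0,0,0]])

```text
clock: 43.05
tool_pos: [0.5383, 0.1397, 0.32]
orientation: [162.3, -0.2, 3.3]
force: [-0.2, -0.0, -0.6]
opening: 0.0219
gripper_force: 0.0
```

```bash
python3 - <<'E'
from h import *
T=tool();o=telemetry.get_obs();print(T[:3,3],o['joint_pos'],o['opening'])
im=viewer.snapshot('wrist')[:,:,::-1];cv2.imwrite('pics/s4.png',im);t=viewer.snapshot('scene')[:,:,::-1];d=viewer.snapshot('side')[:,:,::-1];cv2.imwrite('pics/s4_s.png',t)
for n,C,z in [('st',[.543,.026],.148)]: print(n,fitrim(im,cam('wrist',T),C,z),fitrim(t,cam('scene'),C,z))
u,v=proj(cam('side'),[.543,.026,.12]).astype(int);a=cv2.resize(d[v-60:v+60,u-80:u+80],(400,300),interpolation=2)
cv2.imwrite('pics/s4m.png',np.vstack([cv2.resize(im,(400,300)),a]))
Rm=R.from_euler('xyz',[180,0,3.25],degrees=True).as_matrix();print(move([.437,.0225,.33],Rm))
E
```

```text
[0.5383 0.1397 0.32  ] [ 44.13    10.0793  -9.2531  13.5878 -82.4967  45.9787] 0.02185667065107759
st (array([0.548 , 0.0275]), np.float32(120.387436)) (array([0.5375, 0.0275]), np.float32(89.73876))
[-0.1067  0.1086  0.0213  0.3124  0.0005  0.0005]
```

View pics/s4m.png

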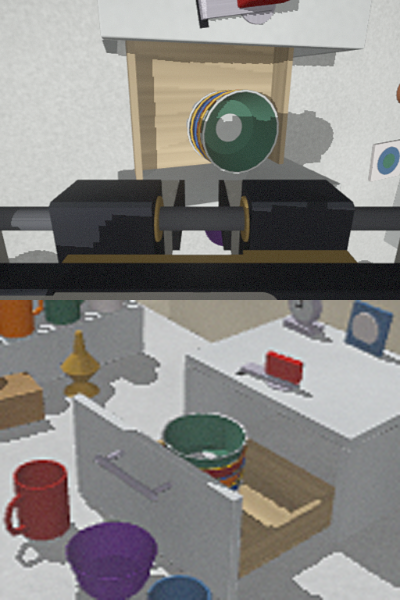

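All five bowls are nested: the green rim at (233,130) in the wrist half is level, and the side half shows one upright stack below the panel top. Now to shut the drawer.

Call:
carry_out(rows=[[-0.05,0.04,0.01,0.15,0,0],[-0.09,0.08,0.015,0.3,0,0],[-0.11,0.109,0.021,0.312,0,0],[-0.11,0.109,0.021,0.312,0,0],[-0.11,0.109,0.021,0.312,0,0]], grip=-1)

```text
clock: 43.82
tool_pos: [0.434, 0.0221, 0.3303]
orientation: [180.0, 0.0, 3.2]
force: [-0.3, 0.4, -1.4]
opening: 0.0006
gripper_force: 0.0
```

```bash
python3 - <<'E'
from h import *
T=tool();print(T[:3,3],telemetry.get_obs()['opening'])
im=viewer.snapshot('wrist')[:,:,::-1];cv2.imwrite('pics/s5.png',im);c=cam('wrist',T)
for z in (.144,.148,.152): print(z,fitrim(im,c,[.544,.026],z,rad=.0595,span=.015))
Rm=R.from_euler('xyz',[180,0,3.25],degrees=True).as_matrix();print(move([.43,.0225,.123],Rm))
E
```

```text
[0.434  0.0221 0.3303] 0.000573259036481867
0.144 (array([0.5465, 0.025 ]), np.float32(117.15694))
0.148 (array([0.5455, 0.025 ]), np.float32(108.014565))
0.152 (array([0.545 , 0.0265]), np.float32(104.61115))
[-0.0041 -0.0004  0.2071  0.0006  0.0008  0.0004]
```

```bash
cat >> h.py <<'E'
def fitarc(im,c,P0,z,mid,half,rad=.0595,span=.005):
    L=cv2.GaussianBlur(im,(0,0),.7).astype(np.float32); G=np.minimum(np.max(np.hypot(cv2.Sobel(L,-1,1,0),cv2.Sobel(L,-1,0,1)),axis=2),200)
    t=np.radians(np.linspace(mid-half,mid+half,90)); gr=np.arange(-span,span+1e-9,.0005); S=[]
    for a in gr:
        for b in gr:
            Q=np.c_[P0[0]+a+rad*np.cos(t),P0[1]+b+rad*np.sin(t),np.full(90,z)]; K,E=c
            q=(Q-E[:3,3])@E[:3,:3]@K.T; uv=(q[:,:2]/q[:,2:]).astype(np.float32)
            S.append((cv2.remap(G,uv[:,None,0],uv[:,None,1],1).mean(),P0[0]+a,P0[1]+b))
    return np.array(max(S))
E
python3 - <<'E'
from h import *
T=np.eye(4);T[:3,:3]=R.from_euler('xyz',[162.3,-.2,3.3],degrees=True).as_matrix();T[:3,3]=[.5383,.1397,.32]
im=cv2.imread('pics/s4.png');c=cam('wrist',T)
for z in (.076,.094,.112,.13,.148): print(z,fitarc(im,c,[.543,.026],z,90,55,span=.007))
x=cv2.imread('pics/s1.png');T[:3,:3]=R.from_euler('xyz',[162.2,-.3,3.4],degrees=True).as_matrix();T[:3,3]=[.535,.1567,.3215];c=cam('wrist',T)
for z in (.076,.094): print('s1',z,fitarc(x,c,[.541,.026],z,90,55))
E
```

```text
0.076 [199.1675   0.5405   0.023 ]
0.094 [199.0936   0.5415   0.023 ]
0.112 [198.7315   0.5445   0.028 ]
0.13 [195.5916   0.5485   0.0325]
0.148 [191.6946   0.5445   0.0215]
s1 0.076 [199.5901   0.5405   0.0235]
s1 0.094 [197.5291   0.5425   0.0225]
```

```bash
sed -i 's/axis=2),200)/axis=2),900)/' h.py; python3 - <<'E'
from h import *
T=np.eye(4);T[:3,:3]=R.from_euler('xyz',[162.3,-.2,3.3],degrees=True).as_matrix();T[:3,3]=[.5383,.1397,.32]
im=cv2.imread('pics/s4.png');c=cam('wrist',T)
for z in (.076,.094,.112,.13,.148):
    for rad in (.0595,.06): print(z,rad,fitarc(im,c,[.543,.025],z,90,60,rad=rad,span=.006),fitarc(im,c,[.543,.025],z,90,180,rad=rad,span=.006) if z>.14 else '')
T=tool();im=cv2.imread('pics/s5.png');c=cam('wrist',T)
for rad in (.0585,.0595,.06): print('s5',rad,fitarc(im,c,[.545,.025],.148,0,180,rad=rad),fitarc(im,c,[.545,.025],.148,0,90,rad=rad))
E
```

```text
0.076 0.0595 [344.5382   0.5405   0.0235] 
0.076 0.06 [336.2315   0.5405   0.0225] 
0.094 0.0595 [368.8215   0.542    0.023 ] 
0.094 0.06 [368.505    0.5415   0.0225] 
0.112 0.0595 [355.5411   0.545    0.028 ] 
0.112 0.06 [350.2326   0.545    0.0275] 
0.13 0.0595 [286.4411   0.544    0.0275] 
0.13 0.06 [283.6662   0.5435   0.027 ] 
0.148 0.0595 [280.9032   0.5445   0.0215] [204.9052   0.544    0.0295]
0.148 0.06 [274.9301   0.544    0.021 ] [200.2874   0.5465   0.031 ]
s5 0.0585 [261.5416   0.546    0.0255] [236.652    0.5435   0.0275]
s5 0.0595 [204.46     0.548    0.0255] [221.2934   0.5425   0.026 ]
s5 0.06 [185.8508   0.5485   0.025 ] [215.4133   0.5415   0.0265]
```

The offsets within the stack come out at about 4-6 mm, under the 8 mm limit, so I shut the drawer gently.

Call:
carry_out(rows=[[-0.004,0,0.05,0,0,0],[-0.004,0,0.1,0,0,0],[-0.004,0,0.14,0,0,0],[-0.004,0,0.17,0,0,0],[-0.004,0,0.19,0,0,0],[-0.004,0,0.202,0,0,0],[-0.004,0,0.206,0,0,0],[-0.004,0,0.206,0,0,0]])

```text
clock: 44.88
tool_pos: [0.4306, 0.0224, 0.125]
orientation: [180.0, -0.0, 3.3]
force: [0.2, -0.5, 0.2]
opening: 0.0008
gripper_force: 0.0
```

Call:
carry_out(rows=[[0.003,0,0,0,0,0],[0.007,0,0,0,0,0],[0.012,0,0,0,0,0],[0.018,0,0,0,0,0],[0.025,0,0,0,0,0],[0.034,0,0,0,0,0],[0.044,0,0,0,0,0],[0.055,0,0,0,0,0]])

```text
clock: 45.88
tool_pos: [0.486, 0.0251, 0.1249]
orientation: [180.0, -0.0, 3.3]
force: [-2.6, 0.2, 2.9]
opening: 0.0004
gripper_force: 1.3
```

Call:
carry_out(rows=[[0.011,0,0,0,0,0],[0.022,0,0,0,0,0],[0.033,0,0,0,0,0],[0.044,0,0,0,0,0],[0.055,0,0,0,0,0],[0.066,0,0,0,0,0],[0.077,0,0,0,0,0],[0.088,0,0,0,0,0]])

```text
clock: 46.88
tool_pos: [0.5737, 0.0302, 0.1248]
orientation: [180.0, -0.0, 3.3]
force: [-2.8, -2.9, -0.1]
opening: 0.0005
gripper_force: 1.4
```

Call:
carry_out(rows=[[0.01,0,0,0,0,0],[0.02,0,0,0,0,0],[0.028,0,0,0,0,0],[0.035,0,0,0,0,0],[0.041,0,0,0,0,0],[0.046,0,0,0,0,0],[0.05,0,0,0,0,0],[0.053,0,0,0,0,0]])

```text
clock: 47.88
tool_pos: [0.6262, 0.0334, 0.125]
orientation: [-180.0, -0.0, 3.3]
force: [-2.3, -0.3, -1.4]
opening: 0.0001
gripper_force: 1.1
```

Call:
carry_out(rows=[[0.002,0,0,0,0,0],[0.004,0,0,0,0,0],[0.006,0,0,0,0,0],[0.008,0,0,0,0,0],[0.01,0,0,0,0,0],[0.011,0,0,0,0,0],[0.011,0,0,0,0,0]])

```text
clock: 48.75
tool_pos: [0.6299, 0.0335, 0.125]
orientation: [180.0, 0.7, 3.2]
force: [-31.4, 6.4, 19.2]
opening: 0.0005
gripper_force: 15.4
```

Call:
carry_out(rows=[[-0.006,0,0,0,0,0],[-0.01,0,0,0,0,0],[-0.01,0,-0.04,0,0,0],[-0.01,0,-0.1,0,0,0],[-0.01,0,-0.15,0,0,0],[-0.01,0,-0.17,0,0,0],[-0.01,0,-0.17,0,0,0]])

```text
clock: 49.62
tool_pos: [0.6284, 0.0335, 0.2976]
orientation: [-179.9, -0.3, 3.3]
force: [0.3, -0.3, -0.9]
opening: 0.0003
gripper_force: 0.0
```

```bash
python3 - <<'E'
from h import *
T=tool();o=telemetry.get_obs();print(T[:3,3],o['orientation'],o['clock'])
im=viewer.snapshot('wrist')[:,:,::-1];cv2.imwrite('pics/w6.png',im);c=cam('wrist',T)
hsv=cv2.cvtColor(im,cv2.COLOR_BGR2HSV); m=(((hsv[...,0]<8)|(hsv[...,0]>172))&(hsv[...,1]>140)&(hsv[...,2]>60)).astype(np.uint8);m[230:]=0
k=max(cv2.findContours(m,0,2)[0],key=cv2.contourArea);r=cv2.minAreaRect(k)
B=np.array([p2w(c,*p,.214) for p in cv2.boxPoints(r)]);print(B,B.mean(0))
g=cv2.cvtColor(im,cv2.COLOR_BGR2GRAY)
w=cv2.imread('pics/w3.png',0);
Rm=R.from_euler('xyz',[180,0,-76.9],degrees=True).as_matrix();print(move([.7025,.0375,.29],Rm))
for u in (100,400): print(np.diff(g[130:190,u].astype(int)).tolist())
E
```

```text
[0.6284 0.0335 0.2976] [-179.9396   -0.344     3.2777] 49.625
[[0.7028 0.0685 0.214 ]
 [0.7162 0.011  0.214 ]
 [0.7035 0.0074 0.214 ]
 [0.6897 0.0657 0.214 ]] [0.703  0.0382 0.214 ]
[ 0.075   0.0003  0.0059 -0.0027 -0.0019  1.3992]
[0, 0, 0, 0, -1, 0, 3, -3, 0, 1, -1, 0, 2, -2, 1, -2, 1, 2, 2, -3, 0, 6, -21, -36, 29, 17, 10, 0, -1, -2, 2, -2, -2, 0, 0, -1, 2, -3, 0, 2, -24, -15, 27, 1, 2, -6, 3, -3, 3, 1, 0, -2, 1, 2, -3, 1, -10, 6, 3]
[2, -3, 0, 1, 0, 0, -1, -1, 4, -2, 0, -1, 2, -1, 0, 2, 1, -2, 3, -2, 1, 2, -2, -27, -34, 43, 15, 5, -1, 1, -59, -11, 3, -2, -1, 2, 0, -5, 6, -3, 1, -12, 6, 2, 5, 1, 3, -4, 4, -5, 4, -3, 2, -1, -5, 1, 0, 1, 1]
```

Call:
carry_out(rows=[[0.02,0,0.006,-0.003,-0.002,0.18],[0.05,0,0.006,-0.003,-0.002,0.36],[0.075,0,0.006,-0.003,-0.002,0.54],[0.075,0,0.006,-0.003,-0.002,0.72],[0.075,0,0.006,-0.003,-0.002,0.9],[0.075,0,0.006,-0.003,-0.002,1.08],[0.075,0,0.006,-0.003,-0.002,1.26],[0.075,0,0.006,-0.003,-0.002,1.399]], grip=0.2)

```text
clock: 50.68
tool_pos: [0.7016, 0.0376, 0.287]
orientation: [179.7, -0.0, -77.2]
force: [0.1, 0.1, -0.8]
opening: 0.0523
gripper_force: 0.0
```

```bash
python3 - <<'E'
from h import *
Rm=R.from_euler('xyz',[180,0,-76.9],degrees=True).as_matrix();print(tool()[:3,3],move([.7028,.0378,.190],Rm),telemetry.get_obs()['opening'])
E
```

```text
[0.7016 0.0376 0.287 ] [-0.     -0.0017  0.097   0.0049 -0.0004 -0.005 ] 0.05229003288302365
```

Call:
carry_out(rows=[[0,-0.0015,0.03,0.004,0,-0.004],[0,-0.0015,0.06,0.004,0,-0.004],[0,-0.0015,0.085,0.004,0,-0.004],[0,-0.0015,0.097,0.004,0,-0.004],[0,-0.0015,0.097,0.004,0,-0.004]])

```text
clock: 51.3
tool_pos: [0.7026, 0.0377, 0.1906]
orientation: [179.9, -0.0, -76.7]
force: [-0.2, 0.6, 0.7]
opening: 0.0524
gripper_force: 0.0
```

Call:
carry_out(rows=[[0,0,0,0,0,0],[0,0,0,0,0,0],[0,0,0,0,0,0],[0,0,0,0,0,0],[0,0,0,0,0,0],[0,0,0,0,0,0],[0,0,0,0,0,0],[0,0,0,0,0,0]], grip=-1)

```text
clock: 52.3
tool_pos: [0.7023, 0.0377, 0.1924]
orientation: [-180.0, -0.0, -76.7]
force: [-6.0, -0.5, 5.0]
opening: 0.014
gripper_force: 30.0
```

Call:
carry_out(rows=[[0,0,-0.004,0,0,0],[0,0,-0.008,0,0,0],[0,0,-0.012,0,0,0],[0,0,-0.016,0,0,0],[0,0,-0.02,0,0,0],[0,0,-0.023,0,0,0],[0,0,-0.024,0,0,0],[0,0,-0.024,0,0,0]])

```text
clock: 53.3
tool_pos: [0.7023, 0.0377, 0.2162]
orientation: [-180.0, -0.0, -76.7]
force: [-6.0, -1.7, -2.8]
opening: 0.0135
gripper_force: 30.0
```

Now turn back by 1.4 rad (counter-clockwise from above).

Call:
carry_out(rows=[[0,0,0,0,0,-0.15],[0,0,0,0,0,-0.32],[0,0,0,0,0,-0.49],[0,0,0,0,0,-0.66],[0,0,0,0,0,-0.83],[0,0,0,0,0,-1.0],[0,0,0,0,0,-1.17],[0,0,0,0,0,-1.32]])

```text
clock: 54.3
tool_pos: [0.7023, 0.0377, 0.2163]
orientation: [180.0, -0.0, -0.7]
force: [-6.0, -1.4, -2.8]
opening: 0.0141
gripper_force: 30.0
```

Call:
carry_out(rows=[[0,0,0,0,0,-0.04],[0,0,0,0,0,-0.07],[0,0,0,0,0,-0.07]])

```text
clock: 54.68
tool_pos: [0.7024, 0.0377, 0.2163]
orientation: [180.0, -0.0, 3.0]
force: [-6.6, -2.1, -3.2]
opening: 0.0142
gripper_force: 30.0
```

Call:
carry_out(rows=[[0,0,0.006,0,0,0],[0,0,0.012,0,0,0],[0,0,0.018,0,0,0],[0,0,0.022,0,0,0],[0,0,0.024,0,0,0],[0,0,0.026,0,0,0],[0,0,0.027,0,0,0],[0,0,0.027,0,0,0]])

```text
clock: 55.68
tool_pos: [0.7025, 0.0377, 0.1923]
orientation: [180.0, -0.1, 3.0]
force: [-12.1, 0.5, 12.7]
opening: 0.0139
gripper_force: 30.0
```

Call:
carry_out(rows=[[0,0,0,0,0,0],[0,0,0,0,0,0],[0,0,0,0,0,0],[0,0,0,0,0,0]], grip=0.5)

```text
clock: 56.18
tool_pos: [0.7033, 0.0379, 0.189]
orientation: [180.0, -0.1, 3.0]
force: [-0.2, 0.5, -0.7]
opening: 0.0481
gripper_force: 0.0
```

Call:
carry_out(rows=[[0,0,-0.03,0,0,0],[0,0,-0.08,0,0,0],[0,0,-0.13,0,0,0],[-0.03,0,-0.17,0,0,0],[-0.03,0,-0.17,0,0,0],[-0.03,0,-0.17,0,0,0]])

```text
clock: 56.92
tool_pos: [0.6727, 0.0364, 0.359]
orientation: [-180.0, -0.1, 3.0]
force: [-0.3, 0.1, 0.0]
opening: 0.0655
gripper_force: 0.0
```

```bash
python3 - <<'E'
from h import *
T=tool();o=telemetry.get_obs();print(T[:3,3],o['orientation'],o['force'])
im=viewer.snapshot('wrist')[:,:,::-1];cv2.imwrite('pics/w7.png',im);c=cam('wrist',T)
hsv=cv2.cvtColor(im,cv2.COLOR_BGR2HSV); m=(((hsv[...,0]<8)|(hsv[...,0]>172))&(hsv[...,1]>140)&(hsv[...,2]>60)).astype(np.uint8);m[230:]=0
k=max(cv2.findContours(m,0,2)[0],key=cv2.contourArea);r=cv2.minAreaRect(k)
for z in (.214,.235): 
    B=np.array([p2w(c,*p,z) for p in cv2.boxPoints(r)]);print(z,r[1],B.tolist())
    print(np.linalg.norm(np.diff(B,axis=0),axis=1))
# same measure in the first view (home)
T1=np.load('T_w1.npy');r1=((263.77,156.55),(14.03,63.3),2.2);print(np.linalg.norm(np.diff([p2w(cam('wrist',T1),*p,.214) for p in cv2.boxPoints(r1)],axis=0),axis=1))
E
```

```text
[0.6727 0.0364 0.359 ] [-179.9824   -0.1029    2.9949] [-0.2745  0.1007  0.0027]
0.214 (64.0, 14.0) [[0.7318051379082701, 0.046086117149841226, 0.21399999999999997], [0.7324648759386088, 0.03358684434880542, 0.21399999999999997], [0.6737176963073139, 0.030135176469997388, 0.21399999999999997], [0.6730237125257141, 0.04331104609485638, 0.21399999999999997]]
[0.0125 0.0588 0.0132]
0.235 (64.0, 14.0) [[0.7328751686968316, 0.0457349757045374, 0.235], [0.7334893842699336, 0.034098162827605465, 0.235], [0.6787958075075933, 0.030884662821774968, 0.235], [0.6781497091677416, 0.043151386794919186, 0.235]]
[0.0117 0.0548 0.0123]
[0.0589 0.0126 0.0589]
```

```bash
python3 -c "
from plant import workorder
print(workorder.close_job())"
```

```text
the job is handed in; nothing more can be done
None
```

The job is handed in: all four loose bowls are nested in the one in the drawer, the drawer is shut and the latch is locked, though the judge's verdict was not shown. By my last measurements the bowls sat about 4–6 mm off the lowest one (limit 8 mm).

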